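# Set up the snack-tin rack on the coffee table

### The job

Lay the three green tins side by side in the wooden rack as the bottom row, slide the cheek by its blue grip until it closes the row up snugly against the fixed cheek, and then use the orange hex key to turn the clamp bolt clockwise until it is fully tight. After that stack however many red tins there are on top as a pyramid, saddled lengthwise in the gaps of the layer below (two in the second layer before one on top), and see that the key ends up standing back in its stand. Leave everything else on the table where it is.

Things in the scene. Friction and masses are not known exactly. Their poses are not given: they have to be found in the camera images.
- rack: Pale wooden tin rack, fixed. Origin: on the table, middle of its board (76 mm along x, 364 along y, top at z = 12). The row runs along its y, tins lying along its x. Fixed cheek: inner face at y = +165, 12 thick, top at z = 60. The sliding cheek faces it. Steel clamp block at the -y end: centre y = -153, 56 along y, 70 along x, top at z = 45, bolt in its top.
- cheek (a joint): Slide of the wooden cheek (12 mm thick, 76 wide, top 60 mm high), in m. 0 = wide open, inner face at rack y = -35 mm; grows as it moves to the rack's +y, towards the fixed cheek. Starts at 0 to 0.025; three tins side by side touch it at 0.062. Drags with 3 N, stays where left.
- cheek_grip (a point): Top centre of the blue grip of the sliding cheek: upright block 16 mm along the rack's y, 40 along x, top 75 mm above the table, rising from a foot 23 mm high; 30 mm free between grip and cheek. Moves with the cheek.
- bolt (a joint): Turn of the clamp bolt, rad; grows clockwise seen from above (tightening). Starts at 0 to 0.6; hard stop at 4.5 = fully tight. Resists with 0.15 N m, stays where left. At 0 a pair of the socket's flats faces the rack's +-x (again every 1.047 rad) and the yellow mark on the head points to the rack's -x.
- socket_mouth (a point): Centre of the mouth of the hex socket in the bolt head, 41.5 mm above the table, 3.5 mm below the block's top in a 36 mm square well; axes as the rack's. Hexagon 15.2 mm across flats, 2 mm 45-degree chamfer at the mouth, floor 19.5 mm below the mouth.
- key: Hex key, 140 g: orange handle 30 x 30 x 60 mm tall on a steel hex shank 14 mm across flats, 48 long (last 3 narrowed to 11). Origin: on its axis at the handle's underside; z up; handle faces look along x and y, a pair of shank flats along x. Starts upright in the stand, handle resting on it. Fully in the socket its origin is 70 mm above the table and it stands by itself.
- tray_middle (a point): Point on the table at the middle of the fixed wooden tray rim (15 mm high, 12 mm thick) round the rack and the tins: inner length 775 mm along world y, 285 mm along world x.
- stand: Wooden key stand, a block 70 x 70 x 50 mm fixed to the table, with an upright round through hole 22 mm wide in the middle (3 mm chamfer). Origin: on the table, under the hole; the top is 50 mm above it.
- green1: Green tin, a cylinder 46 mm in diameter and 64 mm long with black rubber bands at both ends; starts lying on its side; it rolls easily, and the tray rim stops it. Origin: its centre; its x axis is the cylinder's axis. Its mass is 80 to 170 g.
- green2: Green tin, a cylinder 46 mm in diameter and 64 mm long with black rubber bands at both ends; starts lying on its side; it rolls easily, and the tray rim stops it. Origin: its centre; its x axis is the cylinder's axis. Its mass is 80 to 170 g.
- green3: Green tin, a cylinder 46 mm in diameter and 64 mm long with black rubber bands at both ends; starts lying on its side; it rolls easily, and the tray rim stops it. Origin: its centre; its x axis is the cylinder's axis. Its mass is 80 to 170 g.
- red1: Red tin, a cylinder 46 mm in diameter and 64 mm long with black rubber bands at both ends; starts lying on its side; it rolls easily, and the tray rim stops it. Origin: its centre; its x axis is the cylinder's axis. Its mass is 80 to 170 g. May be absent.
- red2: Red tin, a cylinder 46 mm in diameter and 64 mm long with black rubber bands at both ends; starts lying on its side; it rolls easily, and the tray rim stops it. Origin: its centre; its x axis is the cylinder's axis. Its mass is 80 to 170 g. May be absent.
- red3: Red tin, a cylinder 46 mm in diameter and 64 mm long with black rubber bands at both ends; starts lying on its side; it rolls easily, and the tray rim stops it. Origin: its centre; its x axis is the cylinder's axis. Its mass is 80 to 170 g. May be absent.
- remote_black: Black remote control, 170 x 45 x 20 mm, origin under its centre; not to be disturbed.
- remote_white: White remote control, 140 x 50 x 22 mm, origin under its centre; not to be disturbed.
- mug: Small blue mug, 66 mm wide, 60 mm tall, origin under its centre; not to be disturbed.
- candle: Amber candle glass, 66 mm wide, 55 mm tall, origin under its centre; not to be disturbed.
- lighter: Red gas lighter, 200 mm long with its steel nose, 20 mm high; origin on its underside 85 mm from the handle's end, x towards the nose; not to be disturbed.
Not all that is in view belongs to the job. What is shaped like the green1 but purple is not meant.

How it is judged:
On the way, in this order (a step that is already met when the one before it is completed fails the run):
1. the three green tins lie side by side on the rack's board between the cheeks (x of green1 in the frame of rack between -0.02 and 0.02 m and y of green1 in the frame of rack between -0.03 and 0.165 m and angle between the x axis of each of green1, green2, green3 and the x axis of rack, either way round below 0.3 rad and z of green1 in the frame of rack between 0.028 and 0.042 m and x of green2 in the frame of rack between -0.02 and 0.02 m and y of green2 in the frame of rack between -0.03 and 0.165 m and z of green2 in the frame of rack between 0.028 and 0.042 m and x of green3 in the frame of rack between -0.02 and 0.02 m and y of green3 in the frame of rack between -0.03 and 0.165 m and z of green3 in the frame of rack between 0.028 and 0.042 m), for 0.2 s.
2. the sliding cheek closes the row up (value of joint cheek above 0.0555 m and x of green1 in the frame of rack between -0.02 and 0.02 m and y of green1 in the frame of rack between 0.02 and 0.165 m and angle between the x axis of each of green1, green2, green3 and the x axis of rack, either way round below 0.3 rad and z of green1 in the frame of rack between 0.028 and 0.042 m and x of green2 in the frame of rack between -0.02 and 0.02 m and y of green2 in the frame of rack between 0.02 and 0.165 m and z of green2 in the frame of rack between 0.028 and 0.042 m and x of green3 in the frame of rack between -0.02 and 0.02 m and y of green3 in the frame of rack between 0.02 and 0.165 m and z of green3 in the frame of rack between 0.028 and 0.042 m), for 0.2 s.
3. the clamp bolt is turned fully tight (value of joint bolt above 4.3 rad and value of joint cheek above 0.0555 m), for 0.2 s.
4. all red tins are saddled on top (x of red1 in the frame of rack between -0.02 and 0.02 m and y of red1 in the frame of rack between 0.02 and 0.165 m and angle between the x axis of each of red1, red2, red3 and the x axis of rack, either way round below 0.3 rad and (z of red1 in the frame of rack between 0.068 and 0.08 m or z of red1 in the frame of rack between 0.106 and 0.122 m) and linear speed of each of red1, red2, red3 below 0.03 m/s and x of red2 in the frame of rack between -0.02 and 0.02 m and y of red2 in the frame of rack between 0.02 and 0.165 m and (z of red2 in the frame of rack between 0.068 and 0.08 m or z of red2 in the frame of rack between 0.106 and 0.122 m) and x of red3 in the frame of rack between -0.02 and 0.02 m and y of red3 in the frame of rack between 0.02 and 0.165 m and (z of red3 in the frame of rack between 0.068 and 0.08 m or z of red3 in the frame of rack between 0.106 and 0.122 m)), for 0.2 s.
At the end, for the whole second after the job is handed in: Greens on the board between the cheeks, reds at rest saddled above them (all within 20 mm of the rack's middle line, axes within 0.3 rad of its x); cheek over 0.0555 m; bolt over 4.3 rad; key upright in its stand, shoulder down (6 mm, 0.12 rad) (all of step 3 and all of step 4 and x of green1 in the frame of rack between -0.02 and 0.02 m and y of green1 in the frame of rack between 0.02 and 0.165 m and angle between the x axis of each of green1, green2, green3 and the x axis of rack, either way round below 0.3 rad and z of green1 in the frame of rack between 0.028 and 0.042 m and x of green2 in the frame of rack between -0.02 and 0.02 m and y of green2 in the frame of rack between 0.02 and 0.165 m and z of green2 in the frame of rack between 0.028 and 0.042 m and x of green3 in the frame of rack between -0.02 and 0.02 m and y of green3 in the frame of rack between 0.02 and 0.165 m and z of green3 in the frame of rack between 0.028 and 0.042 m and horizontal distance between key and stand below 0.006 m and angle between key's own z axis and vertical below 0.12 rad and z of key in the frame of stand between 0.045 and 0.056 m); the robot touches nothing.
It fails at once if a bystander (remote, mug, candle or lighter) is moved by more than 5 cm (distance of any of remote_black, remote_white, mug, candle, lighter from where it was at the start of the episode above 0.05 m).
Of red1, red2, red3 only 1 to 3 are there at a start; the rules pass over those that are not, and their reading is None.
At some moment in a run one of red1, red2, red3 may be knocked a few centimetres aside while the robot is not near it.
It also fails if it takes over 210 s, if anything falls off the work surface, if the arm or the gripper's body presses on something with over 40 N, if the wrist force passes 120 N, or if a joint passes its speed limit or range.

### The arm

A 6-joint arm with a two-finger parallel gripper is mounted at the origin on the work surface. World frame = base frame: x ahead of the robot, y to its left, z up, the work surface at z = 0. Lengths are in m, angles in rad, forces in N, time in s.
With the tool pointing down it reaches from about 0.35 to 0.85 m from the base axis. Payload 8.1 kg.
Tool frame: the origin (TCP) lies between the finger pads; the fingertips stand 11 mm ahead of it and the grasp point (between the pads) lies 8 mm behind it (tips_ahead is the z of the fingertips in the tool frame, in m); z points along the fingers, y is the line along which they close (so a half turn about z gives the same grasp; the last joint's range is limited). The gripper opens to 93 mm and grips with 3 to 60 N. Pads are 15 mm wide; open, the fingers measure 128 mm over their backs; the gripper's body (75 mm by 188 mm) begins 65 mm behind the grasp point.
Start: joints at [1.031, 0.13, 1.488, -0, 1.523, -0.085], TCP at [0.264, 0.539, 0.23] pointing down, gripper open.
Joint ranges: [-2.96, 2.96], [-0.89, 2.26], [0.02, 2.5], [-1.34, 4.48], [0, 2.73], [-2.66, 2.66]. Speed limits (rad/s): [2.39, 2.39, 2.79, 3.14, 3.14, 3.14].

### API

Orientations are given as a rotation vector (axis times angle).
In Python, from plant import read_state, read_camera, close_job, tips_ahead gives the robot as it stands. The module is installed in compiled form; this text tells all that it offers.
- The arm moves only by the tool move_arm, never from a script. Its argument "plan" is a list of rows, each a list of 7 numbers: the turn, a rotation vector about the tool's x, y, z in units of 6 degrees (1.0 is 6 degrees), then the shift along the tool's x, y, z in units of 25 mm (1.0 is 25 mm), then the finger opening in mm, from 0 to 93. A call has exactly 10 rows; each row shifts and turns the commanded pose from where the row before left it, along the tool's axes as they then stand; what a row does not reach is not made up. A row lasts 1/10 s, in which the tool goes at most 50 mm and 8.59 degrees, less where a joint would pass 70% of its speed; a pose out of reach is approached as far as the arm can. A call is refused whole if a number of a shift passes 1 or a number of a turn 1, either way. A call with a gripper value outside its range is refused whole. The fingers move at their own pace and stop on an object; "force" is the grip in N (left out, the last holds). Time passes only in rows, so rows that do not move let the fingers close, or fill a call up. It gives the time, the measured TCP pose, the force, the opening and the grip force at its end, in the units of the state.
- read_state(): the state, without advancing time (a new reading comes with each control period).
- read_camera(name): name is "scene" or "top" or "wrist"; returns a dict with "frame" (420x560x3 uint8, red, green, blue), "z_map" (420x560 float32, m along the optical axis (not along the pixel's ray), 0 where there is no reading), "fx", "fy", "cx", "cy" (pixels), "rvec" (rotation vector, rad) and "tvec" (3), from world to camera coordinates, as OpenCV has them. Camera axes: x right, y down, z forward; pixel columns grow to the right and rows downward; lengths in m; the calibration is good to about 2 mm. A picture is of the moment at which its call begins.
- close_job(): hands the job in; it is judged then, once.
The state is a dict: "t": time; "q": joint angles; "dq": joint speeds; "joint_torque": joint torques, N m; "tool_pos": TCP position; "orientation": TCP orientation; "force": force on the tool from outside, world axes, zero at the start; "wrist_torque": the same for the moment, N m; "opening": finger opening in m; "gripper_force": force on a finger pad.
Only numpy, scipy, OpenCV 4.12 (cv2) and the standard library are available. Lean on these libraries where they do the work, as an engineer would, in place of code of your own. Each camera call takes 0.05 s, during which the arm holds its last target. There are 200 camera calls.

## Working session

There is one attempt and no reset: what is moved stays moved. The work goes in short steps, Python scripts to look and compute and a tool call to move; the robot and the scene stay as the last step left them, time stands still between calls to the robot, and variables do not carry over. Pictures are saved under pics/ and viewed, at most 14 in all, crops included, and the job is handed in when it is done.

Besides the shell and the picture viewer there is one more tool, called by a JSON object that holds its "name" and its "arguments", one argument or row to a line. move_arm: Moves the arm, as the interface text tells. Its arguments: {"type":"object","properties":{"plan":{"type":"array","items":{"type":"array","items":{"type":"number"}}},"force":{"type":"number"}},"required":["plan"]}

```bash
mkdir -p pics; cat > h.py <<'E'
import numpy as np, cv2
from plant import read_state, read_camera, close_job, tips_ahead
from scipy.spatial.transform import Rotation as Rn
def cam(n):
    c=read_camera(n); c['R']=Rn.from_rotvec(np.ravel(c['rvec'])).as_matrix(); c['t']=np.ravel(c['tvec']); return c
def pts(c):
    z=c['z_map']; v,u=np.mgrid[:z.shape[0],:z.shape[1]]
    P=np.stack([(u-c['cx'])/c['fx']*z,(v-c['cy'])/c['fy']*z,z],-1)
    return (P-c['t'])@c['R']   # world
def ray(c,u,v,h):
    d=c['R'].T@np.array([(u-c['cx'])/c['fx'],(v-c['cy'])/c['fy'],1]); o=-c['R'].T@c['t']
    return o+d*(h-o[2])/d[2]
def save(c,n): cv2.imwrite('pics/'+n,c['frame'][...,::-1])
E
python3 - <<'E'
from h import *
for n in ('scene','top'):
    c=cam(n); save(c,n+'0.png'); print(n,-c['R'].T@c['t'],c['fx'],c['z_map'].max(), (c['z_map']>0).mean())
    np.savez('/tmp/'+n+'0.npz',**c)
print(read_state(),tips_ahead)
E
```

```text
scene [1.72409922 0.17151951 0.89594725] 422.2394991046971 3.9026377 0.9959906462585034
top [ 0.46529191 -0.02291279  1.3931573 ] 425.47488406612854 2.2207801 0.9961011904761905
{'t': 0.1, 'q': array([ 1.03060953e+00,  1.31106632e-01,  1.48917191e+00, -3.50205566e-06,
        1.52299940e+00, -8.54025816e-02]), 'dq': array([-0.00051496,  0.00013568, -0.00232523,  0.00062641, -0.00203911,
       -0.00045575]), 'joint_torque': array([ 7.70275401e-04, -5.61336780e+01, -4.93097699e+01,  7.69509561e-02,
        2.90544739e-02, -3.67196151e-05]), 'tool_pos': array([0.26328618, 0.53859288, 0.22867896]), 'orientation': array([-7.08116259e-01, -3.06021767e+00,  2.52006645e-03]), 'force': array([-0.12585437, -0.05346248, -0.10833655]), 'wrist_torque': array([-0.05197934, -0.00545566,  0.00201301]), 'gripper_force': 0.0, 'opening': 0.0931888991007026} 0.011
```

View pics/top0.png

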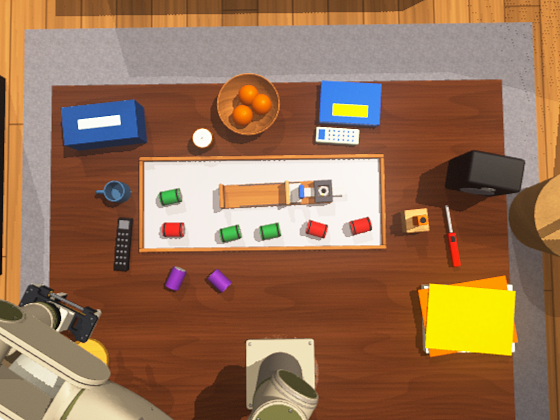

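View pics/scene0.png

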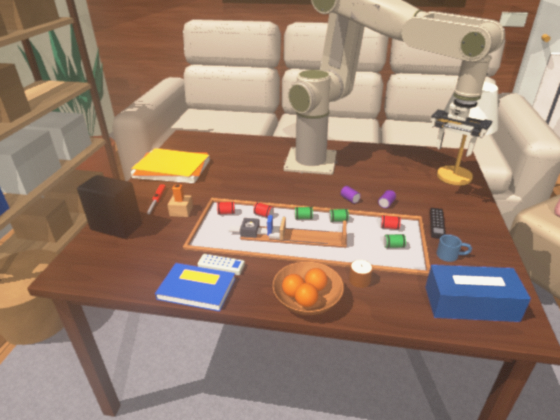

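```bash
cat >> h.py <<'E'
def tins(c,zlo,zhi,cols=('green','red')):
    P=pts(c); hsv=cv2.cvtColor(c['frame'],cv2.COLOR_RGB2HSV); H,S,V=[hsv[...,i] for i in range(3)]
    out=[]
    for col in cols:
        m=((H>45)&(H<85)) if col=='green' else ((H<6)|(H>172))
        m=(m&(S>120)&(V>50)&(P[...,2]>zlo)&(P[...,2]<zhi)&(P[...,0]>.25)&(P[...,0]<.7)).astype(np.uint8)
        n,L,st,_=cv2.connectedComponentsWithStats(m)
        for i in range(1,n):
            if st[i,4]<25: continue
            Q=P[L==i]; zt=np.percentile(Q[:,2],95)
            (cx,cy),(w,h),a=cv2.minAreaRect((Q[:,:2]*1000).astype(np.float32))
            T=Q[Q[:,2]>zt-.008]; ct=T[:,:2].mean(0); u,s,vt=np.linalg.svd(T[:,:2]-ct); 
            out.append((col,ct,zt,np.degrees(np.arctan2(vt[0,1],vt[0,0])),st[i,4],st[i,:2],(round(cx),round(cy),round(w),round(h),round(a))))
    return out
E
python3 - <<'E'
from h import *
np.set_printoptions(precision=4,suppress=True)
c=dict(np.load('/tmp/top0.npz')); P=pts(c)
for o in tins(c,.02,.07): print(*o)
print('table z',np.median(P[170:220,145:160,2]))
def box(u0,u1,v0,v1,zl,zh,name):
    Q=P[v0:v1,u0:u1].reshape(-1,3); Q=Q[(Q[:,2]>zl)&(Q[:,2]<zh)]
    print(name,len(Q),np.median(Q[:,2]),cv2.minAreaRect((Q[:,:2]*1000).astype(np.float32)))
box(212,345,172,215,.008,.017,'board')
box(212,240,172,215,.052,.068,'fixedcheek')
box(310,345,172,215,.040,.05,'block')
box(280,310,172,215,.053,.068,'slidecheek')
box(280,312,172,215,.069,.085,'grip')
box(395,440,200,245,.045,.056,'stand')
box(395,440,200,245,.10,.13,'key')
f=c['frame'][140:300,130:440]; cv2.imwrite('pics/crop.png',cv2.resize(f[...,::-1],None,fx=2.5,fy=2.5,interpolation=cv2.INTER_CUBIC))
E
```

```text
green [0.5715 0.345 ] 0.04882011088889174 -80.1184471759996 173 [161 190] (570, 344, 39, 45, 12)
green [0.4573 0.0247] 0.049513400765873156 -86.38840987019815 182 [262 224] (456, 25, 41, 46, 10)
green [0.4518 0.1529] 0.049526573966516205 103.87003649996933 180 [222 226] (450, 152, 40, 45, 13)
red [ 0.4704 -0.2639] 0.05028518797026126 -80.0839523733018 248 [350 217] (469, -264, 43, 65, 12)
red [ 0.4622 -0.1238] 0.049871579956269105 -107.96234936129352 251 [306 220] (460, -123, 63, 43, 74)
red [0.4667 0.3339] 0.04906981752096427 -88.77018638077892 265 [162 223] (465, 335, 65, 42, 89)
red [ 0.3851 -0.5639] 0.025444459612201802 -171.1535677195964 116 [448 233] (388, -563, 104, 23, 9)
table z 0.0009357400864523973
board 1495 0.012676726609766015 ((580.8712158203125, -2.51922607421875), (430.45172119140625, 134.3529815673828), 88.17761993408203)
fixedcheek 96 0.060819120780513214 ((569.7325439453125, 177.24855041503906), (73.27919006347656, 12.485102653503418), 2.486757755279541)
block 283 0.04511610443472672 ((582.8958129882812, -145.73428344726562), (69.99874877929688, 56.30601501464844), 1.7794394493103027)
slidecheek 95 0.060512921584783774 ((583.02001953125, -40.65342712402344), (70.53282928466797, 53.41069793701172), 22.323993682861328)
grip 64 0.07507870270106856 ((580.4251098632812, -74.58199310302734), (40.33637237548828, 15.71967601776123), 1.7784600257873535)
stand 335 0.05080991531152331 ((484.263916015625, -436.9480285644531), (69.93312072753906, 72.53919219970703), 5.140750885009766)
key 104 0.11066422052945911 ((483.974365234375, -436.89019775390625), (32.4085807800293, 27.18055534362793), 89.35600280761719)
```

View pics/crop.png

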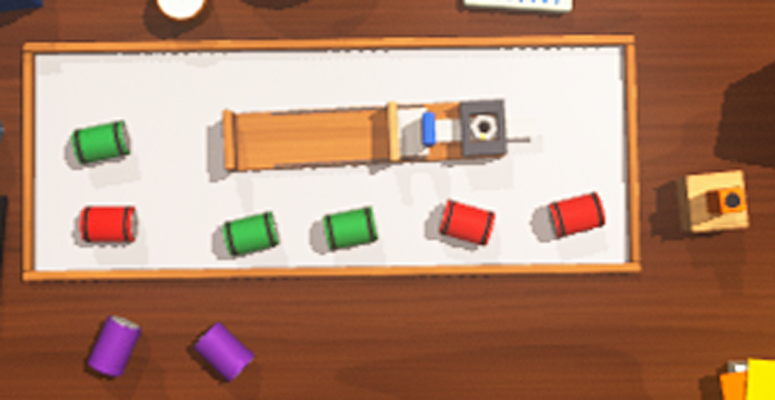

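The crop shows greens at full-image pixels (171,197), (231,234) and (270,231), and reds at (173,230), (317,229) and (360,226). All six are inside the tray. The purple tins at (175,279) and (219,281) have the wrong colour and lie outside the tray. The rack's clamp block is on the world -y side, and the key is at (422,220). I'm starting with the green at (171,197).

{"name": "move_arm", "arguments": {
  "plan": [
    [0, 0, 0, -0.97, -0.1, 0, 85],
    [0, 0, 0, -0.97, -0.1, 0, 85],
    [0, 0, 0, -0.97, -0.1, 0, 85],
    [0, 0, 0, -0.97, -0.1, 0, 85],
    [0, 0, 0, -0.97, -0.1, 0, 85],
    [0, 0, 0, -0.97, -0.1, 0, 85],
    [0, 0, 0, -0.97, -0.1, 0, 85],
    [0, 0, 0, -0.97, -0.1, 0, 85],
    [0, 0, 0, -0.97, -0.1, 0, 85],
    [0, 0, 0, -0.97, -0.1, 0, 85]
  ],
  "force": 20
}}

```text
t: 1.1
tool_pos: [0.471, 0.4093, 0.229]
orientation: [-0.708, -3.06, 0.001]
force: [0.5, -0.4, 0.5]
opening: 0.0848
gripper_force: 0.0
```

{"name": "move_arm", "arguments": {
  "plan": [
    [0, 0, 0, -0.96, -0.11, 0, 85],
    [0, 0, 0, -0.96, -0.11, 0, 85],
    [0, 0, 0, -0.96, -0.11, 0, 85],
    [0, 0, 0, -0.96, -0.11, 0, 85],
    [0, 0, 0, -0.96, -0.11, 0, 85],
    [0, 0, -1, 0, 0, 0.8, 85],
    [0, 0, -1, 0, 0, 0.8, 85],
    [0, 0, -1, 0, 0, 0.8, 85],
    [0, 0, -1, 0, 0, 0.8, 85],
    [0, 0, -1, 0, 0, 0.8, 85]
  ]
}}

```text
t: 2.1
tool_pos: [0.5718, 0.3447, 0.1281]
orientation: [0.115, -3.138, 0.001]
force: [0.3, 0.4, -0.4]
opening: 0.0851
gripper_force: 0.0
```

```bash
cat >> h.py <<'E'
def go(x,y,z,ang=None,s=None):
    s=s or read_state(); p=s['tool_pos']; R=Rn.from_rotvec(s['orientation']).as_matrix()
    a=np.degrees(np.arctan2(R[1,1],R[0,1])); d=R.T@(np.array([x,y,z])-p)/.025
    da=None if ang is None else (-(ang-a)/6)
    print('t %.1f pos'%s['t'],p.round(4),'yang %.1f q6 %.2f open %.4f'%(a,s['q'][5],s['opening']),'-> units xyz',d.round(2),'turn',None if da is None else round(da,2),'tilt',R[:,2].round(3))
def rack(yr,xr=0,O=(.5767,.0072),a=np.radians(2.3)):
    return O[0]+xr*np.cos(a)-yr*np.sin(a),O[1]+xr*np.sin(a)+yr*np.cos(a)
E
python3 - <<'E'
from h import *
go(.5710,.345,.018,102)
c=cam('wrist'); save(c,'w1.png')
for o in tins(c,.015,.07): print(*o)
E
```

```text
t 2.1 pos [0.5718 0.3447 0.1281] yang 94.2 q6 -1.18 open 0.0851 -> units xyz [0.03 0.02 4.41] turn -1.3 tilt [-0.001 -0.001 -1.   ]
green [0.4514392  0.15983153] 0.04641519368911623 129.97197327540056 3481 [0 0] (453, 154, 37, 49, 13)
green [0.44589888 0.18380566] 0.04645261031766088 11.221331881972121 532 [49  0] (448, 184, 34, 6, 12)
green [0.5671569  0.34602113] 0.04622041143753824 -79.16905268282096 2608 [258 181] (566, 346, 39, 44, 12)
green [0.56211054 0.37488135] 0.04649428100559992 10.728824976616815 159 [320 180] (560, 374, 37, 3, 11)
green [0.57299196 0.31755491] 0.04648076165651924 12.622106450518789 137 [248 192] (572, 317, 36, 3, 12)
red [0.46388569 0.306775  ] 0.0465213367143692 -0.5041800982951793 377 [239  38] (464, 307, 42, 5, 0)
red [0.46405401 0.33590806] 0.046308668132472856 89.28129135460715 4231 [251  39] (464, 336, 44, 47, 0)
red [0.46435425 0.36464206] 0.04637272754448398 0.10476823449093847 423 [319  45] (465, 365, 42, 5, 0)
```

View pics/w1.png

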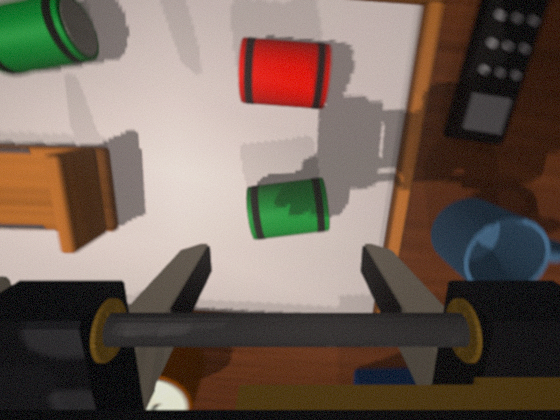

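The wrist view shows the target green tin at (288,208) with the fingers lined up on it. The red at (285,72) and the other green at (45,33) are clear of the path. Next: grasp and lift.

{"name": "move_arm", "arguments": {
  "plan": [
    [0, 0, -0.22, 0.02, 0, 0.73, 85],
    [0, 0, -0.22, 0.02, 0, 0.73, 85],
    [0, 0, -0.22, 0.02, 0, 0.73, 85],
    [0, 0, -0.22, 0.02, 0, 0.73, 85],
    [0, 0, -0.22, 0.02, 0, 0.73, 85],
    [0, 0, -0.22, 0.02, 0, 0.73, 85],
    [0, 0, 0, 0, 0, 0, 50],
    [0, 0, 0, 0, 0, 0, 50],
    [0, 0, 0, 0, 0, 0, 50],
    [0, 0, 0, 0, 0, 0, 50]
  ],
  "force": 20
}}

```text
t: 3.15
tool_pos: [0.5701, 0.3451, 0.0215]
orientation: [-0.324, 3.123, 0.001]
force: [-0.4, 1.1, -0.2]
opening: 0.0639
gripper_force: 20.0
```

{"name": "move_arm", "arguments": {
  "plan": [
    [0, 0, 0, 0, 0, -0.4, 50],
    [0, 0, 0, 0, 0, -0.5, 50],
    [0, 0, 1, 0, 0, -0.5, 50],
    [0, 0, 1, 0, 0, -0.5, 50],
    [0, 0, 1, 0, 0, -0.5, 50],
    [0, 0, 1, 0, 0, -0.5, 50],
    [0, 0, 1, 0, 0, -0.5, 50],
    [0, 0, 1, 0, 0, -0.5, 50],
    [0, 0, 1, 0, 0, -0.5, 50],
    [0, 0, 1, 0, 0, -0.5, 50]
  ]
}}

```text
t: 4.15
tool_pos: [0.5696, 0.3448, 0.145]
orientation: [0.981, 2.983, 0.002]
force: [0.2, 0.1, -1.9]
opening: 0.0638
gripper_force: 20.0
```

{"name": "move_arm", "arguments": {
  "plan": [
    [0, 0, 1, 0, 0, 0, 50],
    [0, 0, 1, 0, 0, 0, 50],
    [0, 0, 1, 0, 0, 0, 50],
    [0, 0, 1, 0, 0, 0, 50],
    [0, 0, 1, 0, 0, 0, 50],
    [0, 0, 1, 0, 0, 0, 50],
    [0, 0, 1, 0, 0, 0, 50],
    [0, 0, 1, 0, 0, 0, 50],
    [0, 0, 0.6, 0, 0, 0, 50],
    [0, 0, 0, 0, 0, 0, 50]
  ]
}}

```text
t: 5.15
tool_pos: [0.5696, 0.3448, 0.1444]
orientation: [2.178, 2.263, 0.003]
force: [0.2, 0.6, -1.9]
opening: 0.0642
gripper_force: 20.0
```

```bash
python3 - <<'E'
from h import *
go(*rack(.139),.031,2.3)
E
```

```text
t 5.2 pos [0.5696 0.3448 0.1444] yang 2.2 q6 0.43 open 0.0642 -> units xyz [-7.95 -0.25  4.53] turn -0.02 tilt [ 0.002  0.001 -1.   ]
```

{"name": "move_arm", "arguments": {
  "plan": [
    [0, 0, 0, -0.99, -0.03, 0, 50],
    [0, 0, 0, -0.99, -0.03, 0, 50],
    [0, 0, 0, -0.99, -0.03, 0, 50],
    [0, 0, 0, -0.99, -0.03, 0, 50],
    [0, 0, 0, -0.99, -0.03, 0, 50],
    [0, 0, 0, -0.99, -0.03, 0, 50],
    [0, 0, 0, -0.99, -0.03, 0, 50],
    [0, 0, 0, -0.99, -0.03, 0, 50],
    [0, 0, 0, 0, 0, 1, 50],
    [0, 0, 0, 0, 0, 1, 50]
  ]
}}

```text
t: 6.15
tool_pos: [0.5727, 0.1458, 0.0945]
orientation: [2.175, 2.264, 0.005]
force: [0.3, -0.1, -1.9]
opening: 0.0643
gripper_force: 20.0
```

{"name": "move_arm", "arguments": {
  "plan": [
    [0, 0, 0, 0, 0, 0.8, 50],
    [0, 0, 0, 0, 0, 0.8, 50],
    [0, 0, 0, 0, 0, 0.8, 50],
    [0, 0, 0, 0, 0, 0, 50],
    [0, 0, 0, 0, 0, 0, 85],
    [0, 0, 0, 0, 0, 0, 85],
    [0, 0, 0, 0, 0, 0, 85],
    [0, 0, 0, 0, 0, -1, 85],
    [0, 0, 0, 0, 0, -1, 85],
    [0, 0, 0, 0, 0, -1, 85]
  ]
}}

```text
t: 7.15
tool_pos: [0.571, 0.1465, 0.109]
orientation: [2.177, 2.265, 0.0]
force: [0.5, -0.2, 0.1]
opening: 0.085
gripper_force: 0.0
```

```bash
python3 - <<'E'
from h import *
c=cam('wrist')
for o in tins(c,.01,.09): print(*o)
go(.4505,.154,.018,-77)
E
```

```text
green [0.44398442 0.18313595] 0.04621031890783017 -167.15952552020886 378 [ 83 158] (444, 183, 41, 4, 13)
green [0.45140935 0.15474861] 0.04622862681583511 -76.8451524333857 3827 [ 88 170] (451, 154, 42, 46, 14)
green [0.5401204  0.14697555] 0.05830430118927135 -88.07039552612439 253 [240 199] (540, 146, 4, 39, 3)
green [0.56971997 0.1479144 ] 0.05828765672775887 2.3657273891498614 3543 [252 199] (570, 147, 45, 40, 2)
green [0.59936854 0.14884981] 0.058173865858749826 -88.08639080946426 207 [325 199] (600, 147, 3, 42, 1)
green [0.45837122 0.12594708] 0.04649065753463834 -167.01797673480075 201 [113 234] (459, 126, 38, 4, 13)
green [0.47327185 0.01063557] 0.04281068818134033 -104.07655244351774 327 [159 347] (476, 13, 23, 10, 67)
green [ 4.71808029e-01 -4.09670369e-04] 0.0445851547772272 -164.52053086621615 67 [156 369] (473, 0, 16, 5, 13)
t 7.2 pos [0.5738 0.147  0.1143] yang 2.3 q6 0.12 open 0.0852 -> units xyz [ 0.47 -4.94  3.82] turn 13.21 tilt [ 0.007  0.001 -1.   ]
```

{"name": "move_arm", "arguments": {
  "plan": [
    [0, 0, 0, 0.1, -0.97, 0, 85],
    [0, 0, 0, 0.1, -0.97, 0, 85],
    [0, 0, 0, 0.1, -0.97, 0, 85],
    [0, 0, 0, 0.1, -0.97, 0, 85],
    [0, 0, 0, 0.1, -0.96, 0, 85],
    [0, 0, 1, 0, 0, 0, 85],
    [0, 0, 1, 0, 0, 0, 85],
    [0, 0, 1, 0, 0, 0, 85],
    [0, 0, 1, 0, 0, 0, 85],
    [0, 0, 1, 0, 0, 0, 85]
  ]
}}

```text
t: 8.2
tool_pos: [0.4499, 0.1543, 0.1081]
orientation: [2.692, 1.619, 0.002]
force: [0.1, -0.3, -0.2]
opening: 0.085
gripper_force: 0.0
```

{"name": "move_arm", "arguments": {
  "plan": [
    [0, 0, 1, 0, 0, 0.2, 85],
    [0, 0, 1, 0, 0, 0.2, 85],
    [0, 0, 1, 0, 0, 0.2, 85],
    [0, 0, 1, 0, 0, 0.2, 85],
    [0, 0, 1, 0, 0, 0.4, 85],
    [0, 0, 1, 0, 0, 0.4, 85],
    [0, 0, 1, 0, 0, 0.4, 85],
    [0, 0, 1, 0, 0, 0.4, 85],
    [0, 0, 0.2, 0, 0, 0.4, 85],
    [0, 0, 0, 0, 0, 0, 85]
  ]
}}

```text
t: 9.2
tool_pos: [0.4486, 0.154, 0.0364]
orientation: [3.121, 0.36, -0.003]
force: [-0.6, 0.2, -0.4]
opening: 0.085
gripper_force: 0.0
```

```bash
python3 - <<'E'
from h import *
go(.4507,.154,.020,-77)
E
```

```text
t 9.2 pos [0.4486 0.154  0.0364] yang -76.8 q6 1.56 open 0.0850 -> units xyz [0.08 0.02 0.65] turn 0.03 tilt [-0.002 -0.    -1.   ]
```

{"name": "move_arm", "arguments": {
  "plan": [
    [0, 0, 0, 0.04, 0, 0.33, 85],
    [0, 0, 0, 0.04, 0, 0.32, 85],
    [0, 0, 0, 0, 0, 0, 50],
    [0, 0, 0, 0, 0, 0, 50],
    [0, 0, 0, 0, 0, 0, 50],
    [0, 0, 0, 0, 0, 0, 50],
    [0, 0, 0, 0, 0, -1, 50],
    [0, 0, 0, 0, 0, -1, 50],
    [0, 0, 0, 0, 0, -1, 50],
    [0, 0, 0, 0, 0, -1, 50]
  ]
}}

```text
t: 10.2
tool_pos: [0.4513, 0.1546, 0.1224]
orientation: [3.121, 0.358, -0.0]
force: [0.4, 0.2, -0.8]
opening: 0.064
gripper_force: 20.0
```

{"name": "move_arm", "arguments": {
  "plan": [
    [0, 0, -1, 0, 0, -0.1, 50],
    [0, 0, -1, 0, 0, -0.1, 50],
    [0, 0, -1, 0, 0, -0.1, 50],
    [0, 0, -1, 0, 0, -0.1, 50],
    [0, 0, -1, 0, 0, -0.1, 50],
    [0, 0, -1, 0, 0, -0.1, 50],
    [0, 0, -1, 0, 0, -0.1, 50],
    [0, 0, -1, 0, 0, -0.1, 50],
    [0, 0, -1, 0, 0, -0.1, 50],
    [0, 0, -1, 0, 0, -0.1, 50]
  ]
}}

```text
t: 11.2
tool_pos: [0.4514, 0.1547, 0.1465]
orientation: [-2.52, -1.876, 0.0]
force: [0.0, 0.1, -1.7]
opening: 0.0637
gripper_force: 20.0
```

{"name": "move_arm", "arguments": {
  "plan": [
    [0, 0, -1, 0, 0, 0, 50],
    [0, 0, -1, 0, 0, 0, 50],
    [0, 0, -1, 0, 0, 0, 50],
    [0, 0, -0.2, 0, 0, 0, 50],
    [0, 0, 0, -0.48, 0.96, 0, 50],
    [0, 0, 0, -0.48, 0.96, 0, 50],
    [0, 0, 0, -0.48, 0.96, 0, 50],
    [0, 0, 0, -0.48, 0.96, 0, 50],
    [0, 0, 0, -0.48, 0.96, 0, 50],
    [0, 0, 0, 0, 0, 0, 50]
  ]
}}

```text
t: 12.2
tool_pos: [0.5759, 0.0979, 0.1462]
orientation: [2.181, 2.26, 0.0]
force: [-0.1, 0.5, -2.1]
opening: 0.0642
gripper_force: 20.0
```

```bash
python3 - <<'E'
from h import *
go(*rack(.092),.0345,2.3)
E
```

```text
t 12.2 pos [0.5759 0.0979 0.1462] yang 2.0 q6 0.05 open 0.0642 -> units xyz [ 0.05 -0.12  4.47] turn -0.04 tilt [ 0.001 -0.001 -1.   ]
```

{"name": "move_arm", "arguments": {
  "plan": [
    [0, 0, 0, 0, -0.02, 0.9, 50],
    [0, 0, 0, 0, -0.02, 0.9, 50],
    [0, 0, 0, 0, -0.02, 0.9, 50],
    [0, 0, 0, 0, -0.02, 0.9, 50],
    [0, 0, 0, 0, -0.02, 0.87, 50],
    [0, 0, 0, 0, 0, 0, 50],
    [0, 0, 0, 0, 0, 0, 85],
    [0, 0, 0, 0, 0, 0, 85],
    [0, 0, 0, 0, 0, 0, 85],
    [0, 0, 0, 0, 0, -1, 85]
  ]
}}

```text
t: 13.2
tool_pos: [0.5686, 0.0992, 0.057]
orientation: [-2.175, -2.262, 0.007]
force: [-0.8, 0.2, -0.8]
opening: 0.0843
gripper_force: 0.0
```

{"name": "move_arm", "arguments": {
  "plan": [
    [0, 0, 0, 0, 0, -1, 85],
    [0, 0, 0, 0, 0, -1, 85],
    [0, 0, 1, 0, 0, -1, 85],
    [0, 0, 1, 0, 0, 0, 85],
    [0, 0, 1, 0, 0, 0, 85],
    [0, 0, 1, 0, 0, 0, 85],
    [0, 0, 1, 0, 0, 0, 85],
    [0, 0, 1, 0, 0, 0, 85],
    [0, 0, 1, 0, 0, 0, 85],
    [0, 0, 1, 0, 0, 0, 85]
  ]
}}

```text
t: 14.2
tool_pos: [0.5716, 0.0994, 0.1354]
orientation: [2.913, 1.177, 0.001]
force: [-0.5, -0.5, 0.5]
opening: 0.0848
gripper_force: 0.0
```

```bash
python3 - <<'E'
from h import *
c=cam('wrist')
for o in tins(c,.01,.09): print(*o)
go(.4562,.025,.020,-79)
E
```

```text
green [0.59984583 0.14701923] 0.05824630819173648 -88.53975050538583 270 [247 127] (600, 147, 4, 42, 2)
green [0.57061513 0.14623347] 0.05828280022748215 -178.27487579046814 3175 [204 138] (570, 146, 45, 44, 2)
green [0.59817322 0.09950328] 0.05805399684977613 -88.3009868309596 290 [290 171] (598, 100, 4, 41, 2)
green [0.56894872 0.09858394] 0.058242164943903496 -178.3775174552286 2941 [248 181] (569, 98, 45, 43, 2)
green [0.54121205 0.14710295] 0.05856027357460225 -88.20703965147304 113 [198 187] (541, 148, 3, 35, 2)
green [0.53957987 0.09735435] 0.05867792783579161 -88.11473722555124 144 [243 226] (540, 99, 4, 38, 1)
green [0.46981883 0.06032355] 0.029450334943290364 -36.40100776319101 35 [239 305] (469, 60, 2, 5, 46)
green [0.45563778 0.02248604] 0.04645590065487461 -59.59851607313819 919 [227 347] (456, 27, 29, 47, 10)
green [4.64229549e-01 3.45755351e-04] 0.04663324745332301 -169.98695498650403 88 [273 348] (463, 0, 30, 4, 11)
red [0.48483091 0.31900743] 0.032306299356481265 -98.84045454137674 200 [ 0 83] (485, 326, 22, 4, 88)
red [0.48094661 0.30745036] 0.03979484614309042 -148.65978615543108 288 [  0 103] (481, 309, 9, 11, 84)
t 14.2 pos [0.5716 0.0994 0.1354] yang -46.4 q6 0.89 open 0.0853 -> units xyz [-5.4  -1.03  4.61] turn 5.44 tilt [ 0.001  0.    -1.   ]
```

{"name": "move_arm", "arguments": {
  "plan": [
    [0, 0, 0, -0.9, -0.17, 0, 85],
    [0, 0, 0, -0.9, -0.17, 0, 85],
    [0, 0, 0, -0.9, -0.17, 0, 85],
    [0, 0, 0, -0.9, -0.17, 0, 85],
    [0, 0, 0, -0.9, -0.17, 0, 85],
    [0, 0, 0, -0.9, -0.17, 0, 85],
    [0, 0, 1, 0, 0, 0.3, 85],
    [0, 0, 1, 0, 0, 0.3, 85],
    [0, 0, 1, 0, 0, 0.3, 85],
    [0, 0, 1, 0, 0, 0.3, 85]
  ]
}}

```text
t: 15.25
tool_pos: [0.4572, 0.0233, 0.1051]
orientation: [3.093, 0.549, 0.002]
force: [0.9, 0.7, 0.4]
opening: 0.0851
gripper_force: 0.0
```

{"name": "move_arm", "arguments": {
  "plan": [
    [0, 0, 0.8, 0, 0, 0.6, 85],
    [0, 0, 0.8, 0, 0, 0.6, 85],
    [0, 0, 0, 0, 0, 0.6, 85],
    [0, 0, 0, 0, 0, 0.6, 85],
    [0, 0, 0, 0, 0, 0.5, 85],
    [0, 0, 0, 0, 0, 0.5, 85],
    [0, 0, 0, 0, 0, 0, 50],
    [0, 0, 0, 0, 0, 0, 50],
    [0, 0, 0, 0, 0, 0, 50],
    [0, 0, 0, 0, 0, 0, 50]
  ]
}}

```text
t: 16.25
tool_pos: [0.4576, 0.0234, 0.0204]
orientation: [3.128, 0.292, 0.002]
force: [0.3, 0.5, 0.8]
opening: 0.0638
gripper_force: 20.0
```

```bash
python3 - <<'E'
from h import *
go(*rack(.044),.0345,2.3)
E
```

```text
t 16.2 pos [0.4576 0.0234 0.0204] yang -79.3 q6 1.32 open 0.0638 -> units xyz [ 4.82 -0.22 -0.56] turn -13.6 tilt [ 0.001 -0.    -1.   ]
```

{"name": "move_arm", "arguments": {
  "plan": [
    [0, 0, 0, 0, 0, -0.6, 50],
    [0, 0, 0, 0, 0, -0.8, 50],
    [0, 0, -1, 0, 0, -1, 50],
    [0, 0, -1, 0, 0, -1, 50],
    [0, 0, -1, 0, 0, -1, 50],
    [0, 0, -1, 0, 0, -0.6, 50],
    [0, 0, -1, 0, 0, 0, 50],
    [0, 0, -1, 0, 0, 0, 50],
    [0, 0, -1, 0, 0, 0, 50],
    [0, 0, -1, 0, 0, 0, 50]
  ]
}}

```text
t: 17.25
tool_pos: [0.457, 0.0234, 0.1451]
orientation: [2.735, 1.545, 0.001]
force: [-0.3, 0.5, -1.2]
opening: 0.0638
gripper_force: 20.0
```

{"name": "move_arm", "arguments": {
  "plan": [
    [0, 0, -1, 0, 0, 0, 50],
    [0, 0, -1, 0, 0, 0, 50],
    [0, 0, -1, 0, 0, 0, 50],
    [0, 0, -1, 0, 0, 0, 50],
    [0, 0, -1, 0, 0, 0, 50],
    [0, 0, -0.6, 0, 0, 0, 50],
    [0, 0, 0, 0.23, 1, 0, 50],
    [0, 0, 0, 0.23, 1, 0, 50],
    [0, 0, 0, 0.23, 1, 0, 50],
    [0, 0, 0, 0.23, 1, 0, 50]
  ]
}}

```text
t: 18.25
tool_pos: [0.557, 0.0506, 0.145]
orientation: [2.177, 2.265, 0.001]
force: [0.4, 0.4, -1.2]
opening: 0.0637
gripper_force: 20.0
```

{"name": "move_arm", "arguments": {
  "plan": [
    [0, 0, 0, 0, 0.7, 0, 50],
    [0, 0, 0, 0, 0, 0.9, 50],
    [0, 0, 0, 0, 0, 0.9, 50],
    [0, 0, 0, 0, 0, 0.9, 50],
    [0, 0, 0, 0, 0, 0, 50],
    [0, 0, 0, 0, 0, 0, 50],
    [0, 0, 0, 0, 0, 0, 50],
    [0, 0, 0, 0, 0, 0, 50],
    [0, 0, 0, 0, 0, 0, 50],
    [0, 0, 0, 0, 0, 0, 50]
  ]
}}

```text
t: 19.25
tool_pos: [0.5738, 0.051, 0.0779]
orientation: [2.177, 2.264, 0.001]
force: [-0.5, 0.4, -0.6]
opening: 0.0638
gripper_force: 20.0
```

```bash
python3 - <<'E'
from h import *
go(*rack(.044),.0340,2.3)
E
```

```text
t 19.2 pos [0.5738 0.051  0.0779] yang 2.3 q6 -0.04 open 0.0638 -> units xyz [0.   0.04 1.76] turn -0.01 tilt [ 0.001 -0.    -1.   ]
```

{"name": "move_arm", "arguments": {
  "plan": [
    [0, 0, 0, 0, 0, 0.6, 50],
    [0, 0, 0, 0, 0, 0.6, 50],
    [0, 0, 0, 0, 0, 0.54, 50],
    [0, 0, 0, 0, 0, 0, 50],
    [0, 0, 0, 0, 0, 0, 50],
    [0, 0, 0, 0, 0, 0, 85],
    [0, 0, 0, 0, 0, 0, 85],
    [0, 0, 0, 0, 0, 0, 85],
    [0, 0, 0, 0, 0, -1, 85],
    [0, 0, 0, 0, 0, -1, 85]
  ]
}}

```text
t: 20.25
tool_pos: [0.5724, 0.051, 0.0834]
orientation: [-2.176, -2.264, 0.002]
force: [0.2, 0.3, -0.5]
opening: 0.0849
gripper_force: 0.0
```

{"name": "move_arm", "arguments": {
  "plan": [
    [0, 0, 0, 0, 0, -1, 85],
    [0, 0, 0, 0, 0, -1, 85],
    [0, 0, 1, 0, 0, -0.6, 60],
    [0, 0, 1, 0, 0, 0, 40],
    [0, 0, 1, 0, 0, 0, 27],
    [0, 0, 1, 0, 0, 0, 27],
    [0, 0, 1, 0, 0, 0, 27],
    [0, 0, 1, 0, 0, 0, 27],
    [0, 0, 1, 0, 0, 0, 27],
    [0, 0, 1, 0, 0, 0, 27]
  ]
}}

```text
t: 21.25
tool_pos: [0.5735, 0.051, 0.1489]
orientation: [2.912, 1.177, 0.001]
force: [0.9, -0.0, -0.3]
opening: 0.0283
gripper_force: 0.0
```

{"name": "move_arm", "arguments": {
  "plan": [
    [0, 0, 1, 0, 0, 0, 27],
    [0, 0, 1, 0, 0, 0, 27],
    [0, 0, 1, 0, 0, 0, 27],
    [0, 0, 1, 0, 0, 0, 27],
    [0, 0, 1, 0, 0, 0, 27],
    [0, 0, 1, 0, 0, 0, 27],
    [0, 0, 1, 0, 0, 0, 27],
    [0, 0, 0, 0, 0.9, 0, 27],
    [0, 0, 0, 0, 0.9, 0, 27],
    [0, 0, 0, 0, 0.9, 0, 27]
  ]
}}

```text
t: 22.25
tool_pos: [0.5761, -0.017, 0.1489]
orientation: [3.141, 0.063, 0.001]
force: [0.5, -0.7, 0.6]
opening: 0.0271
gripper_force: 0.0
```

```bash
python3 - <<'E'
from h import *
go(.5804,-.0746,.050,-87.7)
c=cam('wrist'); save(c,'w2.png'); P=pts(c)
hsv=cv2.cvtColor(c['frame'],cv2.COLOR_RGB2HSV); m=(abs(hsv[...,0].astype(int)-112)<15)&(hsv[...,1]>120)&(P[...,2]>.069)&(P[...,2]<.085)
Q=P[m]; Q=Q[(abs(Q[:,0]-.58)<.05)&(abs(Q[:,1]+.07)<.06)]; print(len(Q)); print(cv2.minAreaRect((Q[:,:2]*1000).astype(np.float32)))
for o in tins(c,.01,.09): print(*o)
E
```

```text
t 22.2 pos [ 0.5761 -0.017   0.1489] yang -87.7 q6 1.41 open 0.0271 -> units xyz [0.08 2.31 3.96] turn -0.0 tilt [ 0. -0. -1.]
1000
((578.5841674804688, -74.17971801757812), (37.91487121582031, 15.956496238708496), 2.572323799133301)
green [0.57339446 0.09410141] 0.05811682928119335 -89.46182592768152 9558 [ 64 170] (574, 94, 57, 134, 1)
green [0.54102525 0.13946231] 0.05833502964450995 88.85684561575633 138 [ 77 240] (541, 140, 36, 4, 90)
green [0.53968975 0.09160913] 0.058111136551373406 89.36994513498588 127 [137 244] (540, 90, 32, 3, 89)
green [0.54249699 0.04637987] 0.058487404195416835 -90.71660580127465 125 [191 244] (543, 44, 4, 34, 0)
red [ 0.48578062 -0.26025756] 0.03878434098276464 -78.18352140381519 973 [501 290] (486, -261, 10, 48, 13)
red [ 0.48122713 -0.23186809] 0.035507324517845065 -80.65546152567235 146 [486 298] (481, -232, 7, 9, 34)
```

View pics/w2.png

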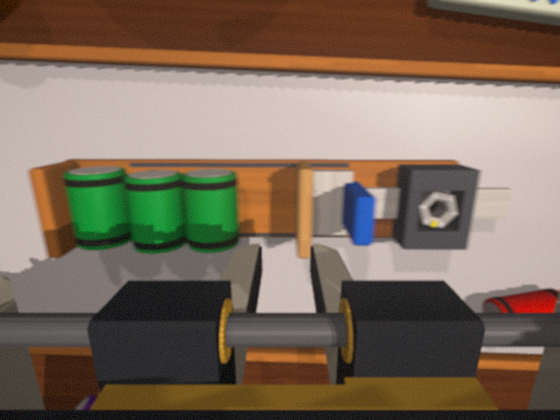

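The wrist view shows the three greens side by side at (98..210, 210), the blue grip at (358,213) and the bolt at (437,210), its yellow mark at (434,224). Next: grip the cheek.

{"name": "move_arm", "arguments": {
  "plan": [
    [0, 0, 0, 0.03, 0.77, 0, 27],
    [0, 0, 0, 0.03, 0.76, 0, 27],
    [0, 0, 0, 0.03, 0.76, 0, 27],
    [0, 0, 0, 0, 0, 0.8, 27],
    [0, 0, 0, 0, 0, 0.8, 27],
    [0, 0, 0, 0, 0, 0.8, 27],
    [0, 0, 0, 0, 0, 0.8, 27],
    [0, 0, 0, 0, 0, 0.7, 27],
    [0, 0, 0, 0, 0, 0, 27],
    [0, 0, 0, 0, 0, 0, 27]
  ]
}}

```text
t: 23.3
tool_pos: [0.5805, -0.0734, 0.0514]
orientation: [-3.141, -0.062, 0.001]
force: [0.1, 0.3, 0.8]
opening: 0.027
gripper_force: 0.0
```

{"name": "move_arm", "arguments": {
  "plan": [
    [0, 0, 0, 0, 0, 0, 5],
    [0, 0, 0, 0, 0, 0, 5],
    [0, 0, 0, 0, 0, 0, 5],
    [0, 0, 0, 0, -0.3, 0, 5],
    [0, 0, 0, 0, -0.3, 0, 5],
    [0, 0, 0, 0, -0.3, 0, 5],
    [0, 0, 0, 0, -0.3, 0, 5],
    [0, 0, 0, 0, -0.3, 0, 5],
    [0, 0, 0, 0, -0.3, 0, 5],
    [0, 0, 0, 0, -0.2, 0, 5]
  ],
  "force": 25
}}

```text
t: 24.3
tool_pos: [0.5797, -0.0235, 0.0527]
orientation: [3.14, 0.062, 0.004]
force: [-0.2, -3.4, 7.4]
opening: 0.0156
gripper_force: 25.0
```

```bash
python3 - <<'E'
from h import *
x,y=rack(-.035-.050+.062); go(x,y,.050,-87.7); print(read_state()['force'])
E
```

```text
t 24.3 pos [ 0.5797 -0.0235  0.0527] yang -87.7 q6 1.40 open 0.0156 -> units xyz [-0.07 -0.31  0.11] turn -0.01 tilt [ 0.003 -0.001 -1.   ]
[-0.24945171 -3.38416251  7.36455203]
```

{"name": "move_arm", "arguments": {
  "plan": [
    [0, 0, 0, 0, -0.07, 0, 5],
    [0, 0, 0, 0, -0.07, 0, 5],
    [0, 0, 0, 0, -0.07, 0, 5],
    [0, 0, 0, 0, -0.07, 0, 5],
    [0, 0, 0, 0, -0.05, 0, 5],
    [0, 0, 0, 0, -0.05, 0, 5],
    [0, 0, 0, 0, 0, 0, 5],
    [0, 0, 0, 0, 0, 0, 5],
    [0, 0, 0, 0, 0, 0, 5],
    [0, 0, 0, 0, 0, 0, 5]
  ]
}}

```text
t: 25.3
tool_pos: [0.5794, -0.0153, 0.0527]
orientation: [3.139, 0.061, 0.004]
force: [0.3, -6.8, 5.9]
opening: 0.0157
gripper_force: 25.0
```

{"name": "move_arm", "arguments": {
  "plan": [
    [0, 0, 0, 0, -0.04, 0, 5],
    [0, 0, 0, 0, -0.04, 0, 5],
    [0, 0, 0, 0, -0.04, 0, 5],
    [0, 0, 0, 0, 0, 0, 5],
    [0, 0, 0, 0, 0, 0, 5],
    [0, 0, 0, 0, 0, 0, 5],
    [0, 0, 0, 0, 0, 0, 27],
    [0, 0, 0, 0, 0, 0, 27],
    [0, 0, 0, 0, 0, 0, 27],
    [0, 0, 0, 0, 0, 0, 27]
  ]
}}

```text
t: 26.3
tool_pos: [0.5777, -0.0105, 0.0509]
orientation: [-3.141, -0.063, 0.001]
force: [0.3, 1.6, -0.5]
opening: 0.0267
gripper_force: 0.0
```

{"name": "move_arm", "arguments": {
  "plan": [
    [0, 0, 0, 0, 0, -1, 27],
    [0, 0, 0, 0, 0, -1, 27],
    [0, 0, 0, 0, 0, -1, 27],
    [0, 0, 0, 0, 0, -1, 27],
    [0, 0, 0, 0, 0, -1, 27],
    [0, 0, 0, 0, 0, -1, 27],
    [0, 0, 0, 0, 1, 0, 27],
    [0, 0, 0, 0, 1, 0, 50],
    [0, 0, 0, 0, 1, 0, 50],
    [0, 0, 0, 0, 1, 0, 50]
  ]
}}

```text
t: 27.3
tool_pos: [0.5819, -0.1113, 0.2009]
orientation: [-3.141, -0.063, 0.001]
force: [-0.5, -0.5, 0.1]
opening: 0.0463
gripper_force: 0.0
```

```bash
python3 - <<'E'
from h import *
go(.484,-.437,.17,-87.7)
c=cam('wrist'); save(c,'w3.png'); np.savez('/tmp/w3.npz',**c); P=pts(c)
hsv=cv2.cvtColor(c['frame'],cv2.COLOR_RGB2HSV); m=(abs(hsv[...,0].astype(int)-112)<15)&(hsv[...,1]>120)&(P[...,2]>.069)&(P[...,2]<.085)
Q=P[m]; Q=Q[(abs(Q[:,0]-.58)<.05)&(abs(Q[:,1]+.03)<.06)]; print(len(Q)); print(cv2.minAreaRect((Q[:,:2]*1000).astype(np.float32)))
# block top
b=(abs(P[...,2]-.0455)<.003)&(P[...,1]<-.105)&(P[...,1]>-.19)&(abs(P[...,0]-.582)<.05)
print('block',b.sum(),cv2.minAreaRect((P[b][:,:2]*1000).astype(np.float32)))
y=(hsv[...,0]>22)&(hsv[...,0]<38)&(hsv[...,1]>120)&(P[...,2]>.03)&(abs(P[...,0]-.582)<.03)&(abs(P[...,1]+.146)<.03)
print('yellow',y.sum(),P[y].mean(0),np.argwhere(y).mean(0))
v,u=np.argwhere(y).mean(0).astype(int); f=c['frame'][max(0,v-60):v+60,max(0,u-80):u+80]; print(v,u)
cv2.imwrite('pics/bolt.png',cv2.resize(f[...,::-1],None,fx=5,fy=5,interpolation=cv2.INTER_CUBIC))
# top camera: stand / key
c=dict(np.load('/tmp/top0.npz')); P=pts(c)
k=P[195:250,390:445].reshape(-1,3); 
for n,a,bb in(('stand',.047,.054),('key',.107,.114)):
    q=k[(k[:,2]>a)&(k[:,2]<bb)]; print(n,len(q),q.mean(0),cv2.minAreaRect((q[:,:2]*1000).astype(np.float32)))
E
```

```text
t 27.3 pos [ 0.5819 -0.1113  0.2009] yang -87.7 q6 1.25 open 0.0463 -> units xyz [-4.44 12.86  1.23] turn 0.0 tilt [-0.  0. -1.]
615
((576.3959350585938, -17.574138641357422), (13.720232963562012, 37.87276840209961), 89.16732788085938)
block 2647 ((580.097412109375, -145.4655303955078), (70.0749282836914, 56.16585922241211), 2.115264415740967)
yellow 79 [ 0.589992   -0.13971613  0.21403328] [325.20253165 376.24050633]
325 376
stand 272 [ 0.4849383  -0.43218661  0.05070946] ((484.26312255859375, -436.9388427734375), (69.93312072753906, 70.13021850585938), 5.140750885009766)
key 83 [ 0.48416313 -0.43555281  0.11044823] ((483.9665222167969, -437.1649169921875), (31.868236541748047, 27.166227340698242), 89.2978515625)
```

View pics/bolt.png

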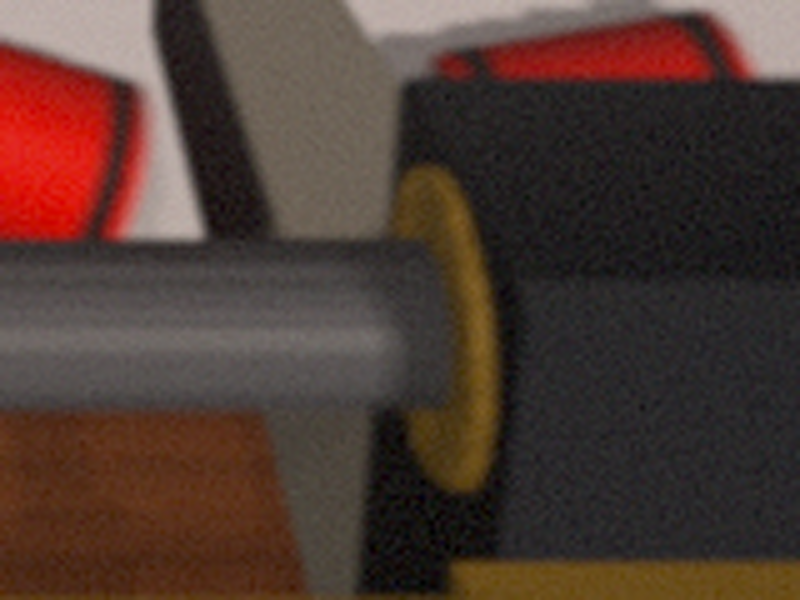

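```bash
cat > bolt.py <<'E'
from h import *
def bolt(c,name=None):
    P=pts(c); hsv=cv2.cvtColor(c['frame'],cv2.COLOR_RGB2HSV)
    near=(abs(P[...,0]-.581)<.025)&(abs(P[...,1]+.146)<.025)&(P[...,2]<.055)
    y=(hsv[...,0]>20)&(hsv[...,0]<40)&(hsv[...,1]>110)&(hsv[...,2]>90)&near&(P[...,2]>.03)
    head=near&(hsv[...,2]>110)&(abs(P[...,2]-.0415)<.003)
    deep=near&(P[...,2]<.034)
    for n,m in(('yellow',y),('head',head),('deep',deep)):
        Q=P[m]
        if len(Q)>3: print(n,len(Q),Q.mean(0).round(4),np.argwhere(m).mean(0).round(0)[::-1],cv2.minEnclosingCircle((Q[:,:2]*1000).astype(np.float32)))
    if name:
        v,u=np.argwhere(near).mean(0).astype(int); f=c['frame'][max(0,v-50):v+50,max(0,u-60):u+60]
        cv2.imwrite('pics/'+name,cv2.resize(f[...,::-1],None,fx=5,fy=5,interpolation=cv2.INTER_CUBIC))
E
python3 - <<'E'
from bolt import *
bolt(dict(np.load('/tmp/w3.npz')),'bolt2.png')
E
```

```text
yellow 28 [ 0.5671 -0.1455  0.0413] [318. 209.] ((565.9232788085938, -145.9121551513672), 4.282032489776611)
head 470 [ 0.5799 -0.1458  0.0414] [320. 197.] ((580.0521240234375, -146.45758056640625), 16.984289169311523)
deep 491 [ 0.5769 -0.1466  0.0238] [319. 196.] ((578.1280517578125, -146.09141540527344), 23.750591278076172)
```

View pics/bolt2.png

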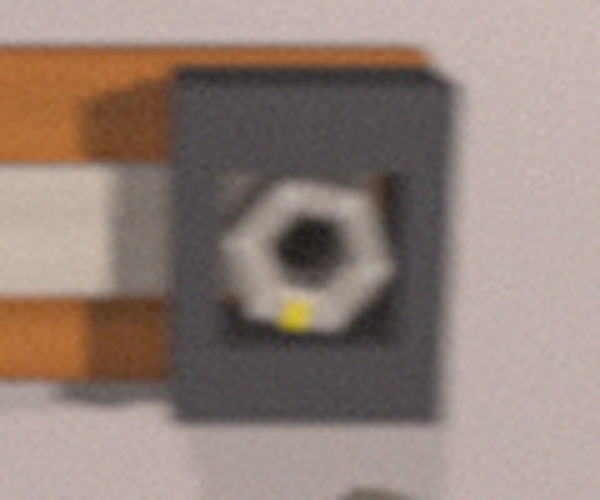

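The crop shows the bolt head at (308,255) and the yellow mark at (295,316), so the bolt is turned about 10° clockwise. I'm moving on to the key.

{"name": "move_arm", "arguments": {
  "plan": [
    [0, 0, 0, -0.6, 0.98, 0, 50],
    [0, 0, 0, -0.6, 0.98, 0, 50],
    [0, 0, 0, -0.6, 0.98, 0, 50],
    [0, 0, 0, -0.6, 0.98, 0, 50],
    [0, 0, 0, -0.6, 0.98, 0, 50],
    [0, 0, 0, -0.6, 0.98, 0, 50],
    [0, 0, 0, -0.6, 0.98, 0, 50],
    [0, 0, 0, -0.6, 0.98, 0, 50],
    [0, 0, 0, -0.6, 0.98, 0, 50],
    [0, 0, 0, -0.6, 0.98, 0, 50]
  ]
}}

```text
t: 28.35
tool_pos: [0.4413, -0.3621, 0.2009]
orientation: [-3.14, -0.063, 0.0]
force: [0.7, -0.0, 0.2]
opening: 0.05
gripper_force: 0.0
```

{"name": "move_arm", "arguments": {
  "plan": [
    [0, 0, 0, -0.6, 0.98, 0, 50],
    [0, 0, 0, -0.6, 0.98, 0, 50],
    [0, 0, 0, -0.6, 0.96, 0, 50],
    [0, 0, 0, 0, 0, 0, 50],
    [0, 0, 0, 0, 0, 0, 50],
    [0, 0, 0, 0, 0, 0, 50],
    [0, 0, 0, 0, 0, 0, 50],
    [0, 0, 0, 0, 0, 0, 50],
    [0, 0, 0, 0, 0, 0, 50],
    [0, 0, 0, 0, 0, 0, 50]
  ]
}}

```text
t: 29.35
tool_pos: [0.4, -0.4362, 0.2012]
orientation: [3.141, 0.063, 0.0]
force: [-0.5, -0.1, -0.6]
opening: 0.0503
gripper_force: 0.0
```

```bash
python3 - <<'E'
from h import *
c=cam('wrist'); save(c,'w4.png'); P=pts(c)
for n,a,b in(('stand',.047,.054),('key',.107,.114)):
    m=(P[...,2]>a)&(P[...,2]<b)&(abs(P[...,0]-.484)<.06)&(abs(P[...,1]+.437)<.06); q=P[m]; print(n,len(q),q.mean(0),cv2.minAreaRect((q[:,:2]*1000).astype(np.float32)),np.argwhere(m).mean(0))
go(.484,-.437,.15,None)
E
```

```text
stand 4462 [ 0.48258378 -0.43657056  0.05012554] ((481.4333801269531, -436.8685607910156), (70.17322540283203, 69.88862609863281), 4.645744800567627) [107.66405199 289.73845809]
key 1657 [ 0.48172582 -0.43690483  0.11011   ] ((481.51947021484375, -436.95819091796875), (29.832897186279297, 29.876529693603516), 6.497828483581543) [107.86541943 291.21182861]
t 29.4 pos [ 0.3999 -0.4363  0.2012] yang -87.7 q6 0.62 open 0.0497 -> units xyz [3.36 0.16 2.05] turn None tilt [ 0. -0. -1.]
```

View pics/w4.png

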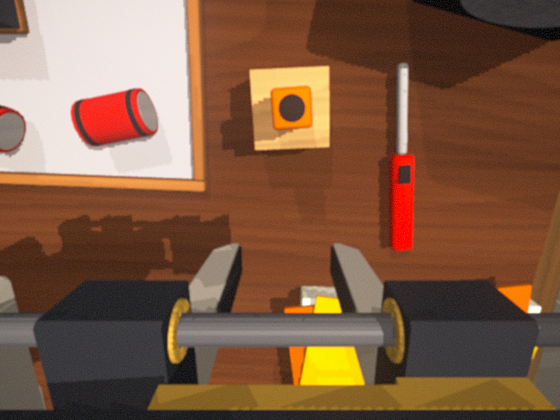

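The wrist view shows the orange key at (291,108) in its stand, handle yaw about 6.5°. The lighter at (402,160) is well clear. Next: grasp the key.

{"name": "move_arm", "arguments": {
  "plan": [
    [0, 0, 0, 0.83, 0.04, 0, 50],
    [0, 0, 0, 0.83, 0.04, 0, 50],
    [0, 0, 0, 0.83, 0.04, 0, 50],
    [0, 0, 0, 0.83, 0.04, 0, 50],
    [0, 0, -1, 0, 0, 0, 50],
    [0, 0, -1, 0, 0, 0, 50],
    [0, 0, -1, 0, 0, 0, 50],
    [0, 0, -1, 0, 0, 0, 50],
    [0, 0, -1, 0, 0, 0, 50],
    [0, 0, -1, 0, 0, 0, 50]
  ]
}}

```text
t: 30.4
tool_pos: [0.4828, -0.4372, 0.201]
orientation: [-2.966, -1.036, 0.0]
force: [-0.2, 0.5, -0.1]
opening: 0.0501
gripper_force: 0.0
```

{"name": "move_arm", "arguments": {
  "plan": [
    [0, 0, -1, 0, 0, 0.25, 50],
    [0, 0, -1, 0, 0, 0.25, 50],
    [0, 0, -1, 0, 0, 0.25, 50],
    [0, 0, -1, 0, 0, 0.25, 50],
    [0, 0, -1, 0, 0, 0.25, 50],
    [0, 0, -1, 0, 0, 0.25, 50],
    [0, 0, -1, 0, 0, 0.25, 50],
    [0, 0, -1, 0, 0, 0.25, 50],
    [0, 0, -1, 0, 0, 0.25, 50],
    [0, 0, -0.7, 0, 0, 0.25, 50]
  ]
}}

```text
t: 31.4
tool_pos: [0.4828, -0.4372, 0.1383]
orientation: [-2.088, -2.347, -0.0]
force: [-0.6, -0.5, 0.4]
opening: 0.0499
gripper_force: 0.0
```

```bash
python3 - <<'E'
from h import *
go(.4828,-.437,.077,6.5)
E
```

```text
t 31.4 pos [ 0.4828 -0.4372  0.1383] yang 6.7 q6 -0.93 open 0.0499 -> units xyz [0.01 0.   2.45] turn 0.03 tilt [-0.  0. -1.]
```

{"name": "move_arm", "arguments": {
  "plan": [
    [0, 0, 0, 0, 0, 0.5, 50],
    [0, 0, 0, 0, 0, 0.5, 50],
    [0, 0, 0, 0, 0, 0.5, 50],
    [0, 0, 0, 0, 0, 0.5, 50],
    [0, 0, 0, 0, 0, 0.45, 50],
    [0, 0, 0, 0, 0, 0, 50],
    [0, 0, 0, 0, 0, 0, 20],
    [0, 0, 0, 0, 0, 0, 20],
    [0, 0, 0, 0, 0, 0, 20],
    [0, 0, 0, 0, 0, 0, 20]
  ],
  "force": 40
}}

```text
t: 32.4
tool_pos: [0.4833, -0.4377, 0.0784]
orientation: [2.092, 2.342, -0.0]
force: [0.5, 0.4, 3.3]
opening: 0.03
gripper_force: 40.0
```

{"name": "move_arm", "arguments": {
  "plan": [
    [0, 0, 0, 0, 0, -0.4, 20],
    [0, 0, 0, 0, 0, -0.6, 20],
    [0, 0, 0, 0, 0, -0.6, 20],
    [0, 0, 0, 0, 0, -0.6, 20],
    [0, 0, 0, 0, 0, -0.6, 20],
    [0, 0, 0, 0, 0, -0.1, 20],
    [0, 0, 0, 0, 0, 0, 20],
    [0, 0, 0, 0, 0, 0, 20],
    [0, 0, 0, 0, 0, 0, 20],
    [0, 0, 0, 0, 0, 0, 20]
  ]
}}

```text
t: 33.4
tool_pos: [0.4824, -0.4367, 0.1488]
orientation: [-2.092, -2.342, -0.0]
force: [-0.2, 0.0, -0.9]
opening: 0.0294
gripper_force: 40.0
```

```bash
python3 - <<'E'
from h import *
go(.5815,-.1456,.150,113.3)
E
```

```text
t 33.4 pos [ 0.4824 -0.4367  0.1488] yang 6.5 q6 -0.93 open 0.0294 -> units xyz [11.13  5.25 -0.04] turn -17.81 tilt [-0.001  0.001 -1.   ]
```

{"name": "move_arm", "arguments": {
  "plan": [
    [0, 0, 0, 0.93, 0.44, 0, 20],
    [0, 0, 0, 0.93, 0.44, 0, 20],
    [0, 0, 0, 0.93, 0.44, 0, 20],
    [0, 0, 0, 0.93, 0.44, 0, 20],
    [0, 0, 0, 0.93, 0.44, 0, 20],
    [0, 0, 0, 0.93, 0.44, 0, 20],
    [0, 0, 0, 0.93, 0.44, 0, 20],
    [0, 0, 0, 0.93, 0.44, 0, 20],
    [0, 0, 0, 0.93, 0.44, 0, 20],
    [0, 0, 0, 0.93, 0.44, 0, 20]
  ]
}}

```text
t: 34.4
tool_pos: [0.566, -0.1926, 0.1494]
orientation: [-2.092, -2.343, 0.0]
force: [0.4, 0.1, -2.0]
opening: 0.0294
gripper_force: 40.0
```

{"name": "move_arm", "arguments": {
  "plan": [
    [0, 0, 0, 0.91, 0.42, 0, 20],
    [0, 0, 0, 0.91, 0.42, 0, 20],
    [0, 0, -1, 0, 0, 0, 20],
    [0, 0, -1, 0, 0, 0, 20],
    [0, 0, -1, 0, 0, 0, 20],
    [0, 0, -1, 0, 0, 0, 20],
    [0, 0, -1, 0, 0, 0, 20],
    [0, 0, -1, 0, 0, 0, 20],
    [0, 0, -1, 0, 0, 0, 20],
    [0, 0, -1, 0, 0, 0, 20]
  ]
}}

```text
t: 35.4
tool_pos: [0.5814, -0.1461, 0.1493]
orientation: [-0.952, -2.993, -0.0]
force: [-1.0, -0.4, -1.2]
opening: 0.0297
gripper_force: 40.0
```

{"name": "move_arm", "arguments": {
  "plan": [
    [0, 0, -1, 0, 0, 0, 20],
    [0, 0, -1, 0, 0, 0, 20],
    [0, 0, -1, 0, 0, 0, 20],
    [0, 0, -1, 0, 0, 0, 20],
    [0, 0, -1, 0, 0, 0, 20],
    [0, 0, -1, 0, 0, 0, 20],
    [0, 0, -1, 0, 0, 0, 20],
    [0, 0, -1, 0, 0, 0, 20],
    [0, 0, -1, 0, 0, 0, 20],
    [0, 0, -0.8, 0, 0, 0, 20]
  ]
}}

```text
t: 36.4
tool_pos: [0.5814, -0.1461, 0.1494]
orientation: [0.64, -3.075, -0.001]
force: [-0.0, 0.8, -2.1]
opening: 0.0295
gripper_force: 40.0
```

```bash
python3 - <<'E'
from h import *
go(.5815,-.1456,.0984,113.3)
c=cam('wrist')
for o in tins(c,.01,.09): print(*o)
from bolt import bolt
bolt(c)
E
```

```text
t 36.4 pos [ 0.5814 -0.1461  0.1494] yang 113.5 q6 -2.31 open 0.0295 -> units xyz [-0.01  0.02  2.04] turn 0.03 tilt [-0.001  0.    -1.   ]
green [0.54035677 0.06335194] 0.057599054128441546 93.30347413933316 384 [501 253] (540, 70, 5, 62, 4)
green [0.56596042 0.06662086] 0.05793193916345803 104.30299305944892 3093 [472 263] (568, 73, 47, 67, 5)
red [ 0.48261773 -0.29088595] 0.04658667707863055 14.112978431789987 200 [152   0] (485, -290, 22, 5, 14)
red [ 0.47297483 -0.26230118] 0.0465775891686588 110.59625493005649 3100 [162   0] (474, -263, 33, 48, 14)
red [ 0.46367618 -0.23547351] 0.04660151716276388 13.177810923859951 481 [231   0] (466, -235, 35, 6, 13)
red [ 0.45134041 -0.15196927] 0.04614839846418635 -16.464546795713478 406 [325  33] (452, -152, 5, 43, 73)
red [ 0.4597778  -0.12438926] 0.046247106509145874 73.1694079298957 3628 [332  41] (459, -124, 47, 45, 74)
red [ 0.46866734 -0.09633346] 0.04640648729327125 -16.637328193411648 333 [377  86] (468, -96, 6, 42, 73)
yellow 39 [ 0.5679 -0.1435  0.0408] [294. 198.] ((568.0540771484375, -143.21340942382812), 3.1338090896606445)
head 551 [ 0.577  -0.1468  0.0414] [287. 206.] ((580.4783325195312, -145.7494354248047), 16.634790420532227)
deep 569 [ 0.582  -0.1466  0.023 ] [285. 205.] ((582.5699462890625, -144.96932983398438), 23.91196060180664)
```

{"name": "move_arm", "arguments": {
  "plan": [
    [0, 0, 0.5, 0, 0.02, 0.4, 20],
    [0, 0, 0, 0, 0, 0.4, 20],
    [0, 0, 0, 0, 0, 0.3, 20],
    [0, 0, 0, 0, 0, 0.1, 20],
    [0, 0, 0, 0, 0, 0.1, 20],
    [0, 0, 0, 0, 0, 0.1, 20],
    [0, 0, 0, 0, 0, 0.1, 20],
    [0, 0, 0, 0, 0, 0, 20],
    [0, 0, 0, 0, 0, 0, 20],
    [0, 0, 0, 0, 0, 0, 20]
  ]
}}

```text
t: 37.45
tool_pos: [0.5816, -0.1458, 0.1126]
orientation: [-0.553, 3.092, -0.0]
force: [1.0, -0.3, -1.4]
opening: 0.0298
gripper_force: 40.0
```

{"name": "move_arm", "arguments": {
  "plan": [
    [0, 0, 0, 0, 0, 0.06, 20],
    [0, 0, 0, 0, 0, 0.06, 20],
    [0, 0, 0, 0, 0, 0.06, 20],
    [0, 0, 0, 0, 0, 0.06, 20],
    [0, 0, 0, 0, 0, 0.06, 20],
    [0, 0, 0, 0, 0, 0, 20],
    [0, 0, 0, 0, 0, 0, 20],
    [0, 0, 0, 0, 0, 0, 20],
    [0, 0, 0, 0, 0, 0, 20],
    [0, 0, 0, 0, 0, 0, 20]
  ]
}}

```text
t: 38.45
tool_pos: [0.5814, -0.1456, 0.1048]
orientation: [0.553, -3.092, -0.0]
force: [0.9, 2.6, -3.1]
opening: 0.0303
gripper_force: 40.0
```

{"name": "move_arm", "arguments": {
  "plan": [
    [0, 0, 0, 0, 0, 0.05, 20],
    [0, 0, 0, 0, 0, 0.05, 20],
    [0, 0, 0, 0, 0, 0.05, 20],
    [0, 0, 0, 0, 0, 0.05, 20],
    [0, 0, 0, 0, 0, 0, 20],
    [0, 0, 0.5, 0, 0, 0, 20],
    [0, 0, 0.5, 0, 0, 0, 20],
    [0, 0, 0.5, 0, 0, 0, 20],
    [0, 0, 0.5, 0, 0, 0, 20],
    [0, 0, 0.5, 0, 0, 0, 20]
  ]
}}

```text
t: 39.45
tool_pos: [0.5818, -0.1455, 0.0999]
orientation: [-0.141, 3.138, 0.001]
force: [2.3, 1.7, -1.2]
opening: 0.03
gripper_force: 40.0
```

```bash
python3 - <<'E'
from h import *
go(.5815,-.1456,.0984,113.3); s=read_state(); print(s['force'],s['wrist_torque'],s['q'])
E
```

```text
t 39.5 pos [ 0.5818 -0.1455  0.0999] yang 95.1 q6 -1.99 open 0.0300 -> units xyz [ 0.01 -0.    0.06] turn -3.03 tilt [ 0.001  0.    -1.   ]
[ 2.34225435  1.68814881 -1.24652057] [ 0.53808106 -0.62418366  0.09386002] [-3.30825305e-01  2.24807315e-01  1.62483802e+00  5.83279661e-04
  1.29140345e+00 -1.99166579e+00]
```

{"name": "move_arm", "arguments": {
  "plan": [
    [0, 0, 1, 0, 0, 0, 20],
    [0, 0, 1, 0, 0, 0, 20],
    [0, 0, 1, 0, 0, 0, 20],
    [0, 0, 1, 0, 0, 0, 20],
    [0, 0, 1, 0, 0, 0, 20],
    [0, 0, 1, 0, 0, 0, 20],
    [0, 0, 1, 0, 0, 0, 20],
    [0, 0, 1, 0, 0, 0, 20],
    [0, 0, 1, 0, 0, 0, 20],
    [0, 0, 1, 0, 0, 0, 20]
  ]
}}

```text
t: 40.45
tool_pos: [0.5817, -0.146, 0.0999]
orientation: [1.45, 2.786, -0.0]
force: [1.2, 0.1, -1.2]
opening: 0.03
gripper_force: 40.0
```

{"name": "move_arm", "arguments": {
  "plan": [
    [0, 0, 1, 0, 0, 0, 20],
    [0, 0, 1, 0, 0, 0, 20],
    [0, 0, 1, 0, 0, 0, 20],
    [0, 0, 1, 0, 0, 0, 20],
    [0, 0, 1, 0, 0, 0, 20],
    [0, 0, 1, 0, 0, 0, 20],
    [0, 0, 1, 0, 0, 0, 20],
    [0, 0, 1, 0, 0, 0, 20],
    [0, 0, 1, 0, 0, 0, 20],
    [0, 0, 1, 0, 0, 0, 20]
  ]
}}

```text
t: 41.45
tool_pos: [0.5811, -0.1461, 0.0999]
orientation: [2.649, 1.688, -0.002]
force: [0.5, -0.0, -0.1]
opening: 0.0298
gripper_force: 40.0
```

{"name": "move_arm", "arguments": {
  "plan": [
    [0, 0, 1, 0, 0, 0, 20],
    [0, 0, 1, 0, 0, 0, 20],
    [0, 0, 1, 0, 0, 0, 20],
    [0, 0, 1, 0, 0, 0, 20],
    [0, 0, 1, 0, 0, 0, 20],
    [0, 0, 1, 0, 0, 0, 20],
    [0, 0, 1, 0, 0, 0, 20],
    [0, 0, 1, 0, 0, 0, 20],
    [0, 0, 1, 0, 0, 0, 20],
    [0, 0, 1, 0, 0, 0, 20]
  ]
}}

```text
t: 42.45
tool_pos: [0.5808, -0.1457, 0.0999]
orientation: [-3.138, -0.138, 0.002]
force: [-2.1, 2.4, 2.5]
opening: 0.0299
gripper_force: 40.0
```

```bash
python3 - <<'E'
from h import *
go(.5815,-.1456,.0999,-138); s=read_state(); print(s['force'],s['wrist_torque'],s['q'])
E
```

```text
t 42.5 pos [ 0.5808 -0.1457  0.0999] yang -85.0 q6 1.15 open 0.0299 -> units xyz [ 0.03 -0.   -0.  ] turn 8.84 tilt [-0.002  0.    -1.   ]
[-2.07382753  2.42295123  2.53212275] [0.41741026 0.67697732 0.18412924] [-3.31135006e-01  2.24451644e-01  1.62530083e+00 -3.69705561e-04
  1.29335450e+00  1.15198583e+00]
```

{"name": "move_arm", "arguments": {
  "plan": [
    [0, 0, 1, 0, 0, 0, 20],
    [0, 0, 1, 0, 0, 0, 20],
    [0, 0, 1, 0, 0, 0, 20],
    [0, 0, 1, 0, 0, 0, 20],
    [0, 0, 1, 0, 0, 0, 20],
    [0, 0, 1, 0, 0, 0, 20],
    [0, 0, 1, 0, 0, 0, 20],
    [0, 0, 1, 0, 0, 0, 20],
    [0, 0, 0.5, 0, 0, 0, 20],
    [0, 0, 0, 0, 0, 0, 20]
  ]
}}

```text
t: 43.45
tool_pos: [0.581, -0.1452, 0.0999]
orientation: [-2.894, 1.222, 0.002]
force: [-2.8, 3.9, 3.4]
opening: 0.0301
gripper_force: 40.0
```

```bash
python3 - <<'E'
from h import *
go(.5815,-.1456,.0999,-138); s=read_state(); print(s['force'],s['wrist_torque'])
E
```

```text
t 43.5 pos [ 0.581  -0.1452  0.0999] yang -135.8 q6 2.04 open 0.0301 -> units xyz [ 0.02 -0.   -0.  ] turn 0.37 tilt [-0.001  0.001 -1.   ]
[-2.83358371  3.91474853  3.42856447] [0.90999057 0.75563301 0.11008483]
```

{"name": "move_arm", "arguments": {
  "plan": [
    [0, 0, 0.3, 0, 0, 0, 20],
    [0, 0, 0.3, 0, 0, 0, 20],
    [0, 0, 0.3, 0, 0, 0, 20],
    [0, 0, 0, 0, 0, 0, 20],
    [0, 0, 0, 0, 0, 0, 20],
    [0, 0, 0, 0, 0, 0, 20],
    [0, 0, 0, 0, 0, 0, 20],
    [0, 0, 0, 0, 0, 0, 20],
    [0, 0, 0, 0, 0, 0, 20],
    [0, 0, 0, 0, 0, 0, 20]
  ]
}}

```text
t: 44.45
tool_pos: [0.5811, -0.1453, 0.0999]
orientation: [-2.835, 1.352, 0.002]
force: [-4.2, 3.7, 3.9]
opening: 0.0298
gripper_force: 40.0
```

```bash
python3 - <<'E'
from h import *
go(.5815,-.1456,.0999,-138); s=read_state(); print(s['force'],s['wrist_torque'])
E
```

```text
t 44.5 pos [ 0.5811 -0.1453  0.0999] yang -141.0 q6 2.13 open 0.0298 -> units xyz [ 0.02 -0.01 -0.  ] turn -0.5 tilt [-0.001  0.001 -1.   ]
[-4.17970792  3.72039841  3.92844008] [1.14566966 0.85729879 0.07457776]
```

{"name": "move_arm", "arguments": {
  "plan": [
    [0, 0, 0.3, 0, 0, 0, 20],
    [0, 0, 0.3, 0, 0, 0, 20],
    [0, 0, 0.3, 0, 0, 0, 20],
    [0, 0, 0.3, 0, 0, 0, 20],
    [0, 0, 0, 0, 0, 0, 20],
    [0, 0, 0, 0, 0, 0, 20],
    [0, 0, 0, 0, 0, 0, 20],
    [0, 0, 0, 0, 0, 0, 20],
    [0, 0, 0, 0, 0, 0, 20],
    [0, 0, 0, 0, 0, 0, 20]
  ]
}}

```text
t: 45.45
tool_pos: [0.5811, -0.1452, 0.0999]
orientation: [-2.745, 1.528, 0.002]
force: [-2.5, 5.4, 4.1]
opening: 0.0296
gripper_force: 40.0
```

```bash
python3 - <<'E'
from h import *
go(.5815,-.1456,.0999,-138); s=read_state(); print(s['force'],s['wrist_torque'])
c=cam('wrist'); save(c,'w5.png')
from bolt import bolt
bolt(c)
E
```

```text
t 45.5 pos [ 0.5811 -0.1452  0.0999] yang -148.2 q6 2.26 open 0.0296 -> units xyz [ 0.02 -0.   -0.  ] turn -1.7 tilt [-0.001  0.001 -1.   ]
[-2.49361977  5.37980935  4.0871659 ] [1.22066674 0.83045537 0.07731351]
yellow 62 [ 0.5844 -0.1571  0.0413] [289. 213.] ((584.1546020507812, -156.85824584960938), 3.295825481414795)
head 449 [ 0.5855 -0.153   0.0414] [285. 217.] ((586.8963012695312, -142.4581756591797), 21.389148712158203)
deep 342 [ 0.5828 -0.1489  0.0232] [285. 215.] ((579.3653564453125, -143.56069946289062), 23.85849952697754)
```

{"name": "move_arm", "arguments": {
  "plan": [
    [0, 0, 0.3, 0, 0, 0, 20],
    [0, 0, 0.3, 0, 0, 0, 20],
    [0, 0, 0.3, 0, 0, 0, 20],
    [0, 0, 0, 0, 0, 0, 20],
    [0, 0, 0, 0, 0, 0, 20],
    [0, 0, 0, 0, 0, 0, 20],
    [0, 0, 0, 0, 0, 0, 20],
    [0, 0, 0, 0, 0, 0, 20],
    [0, 0, 0, 0, 0, 0, 20],
    [0, 0, 0, 0, 0, 0, 20]
  ]
}}

```text
t: 46.5
tool_pos: [0.5811, -0.1452, 0.0998]
orientation: [-2.67, 1.655, 0.002]
force: [-2.7, 4.6, 3.1]
opening: 0.0297
gripper_force: 40.0
```

```bash
python3 - <<'E'
from h import *
go(.5815,-.1456,.0999,-138); s=read_state(); print(s['force'],s['wrist_torque'])
c=cam('wrist')
from bolt import bolt
bolt(c,'bolt3.png')
E
```

```text
t 46.5 pos [ 0.5811 -0.1452  0.0998] yang -153.6 q6 2.35 open 0.0297 -> units xyz [ 0.02 -0.01 -0.  ] turn -2.6 tilt [-0.001  0.001 -1.   ]
[-2.69981601  4.63890031  3.07889679] [1.17857403 0.78041837 0.06956618]
yellow 59 [ 0.5834 -0.1574  0.0414] [289. 213.] ((583.4439697265625, -157.131103515625), 3.215787649154663)
head 451 [ 0.5848 -0.1533  0.0414] [285. 217.] ((579.6002197265625, -135.72613525390625), 25.8783016204834)
deep 332 [ 0.5827 -0.1488  0.0219] [285. 215.] ((579.78515625, -143.37203979492188), 23.78322982788086)
```

View pics/bolt3.png

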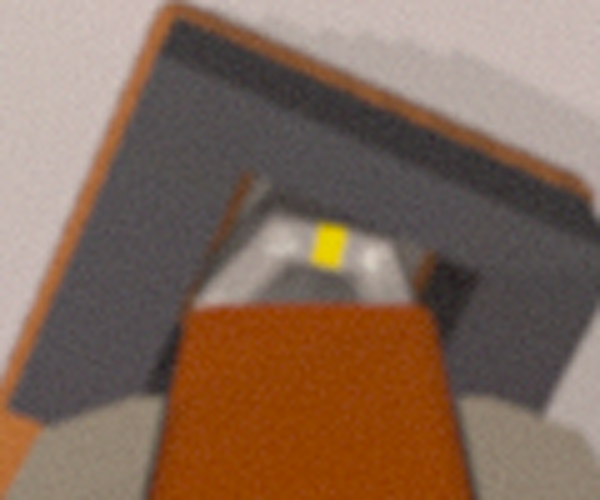

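{"name": "move_arm", "arguments": {
  "plan": [
    [0, 0, 0.3, 0, 0, 0, 20],
    [0, 0, 0.3, 0, 0, 0, 20],
    [0, 0, 0.3, 0, 0, 0, 20],
    [0, 0, 0.3, 0, 0, 0, 20],
    [0, 0, 0, 0, 0, 0, 20],
    [0, 0, 0, 0, 0, 0, 20],
    [0, 0, 0, 0, 0, 0, 20],
    [0, 0, 0, 0, 0, 0, 20],
    [0, 0, 0, 0, 0, 0, 20],
    [0, 0, 0, 0, 0, 0, 20]
  ]
}}

```text
t: 47.55
tool_pos: [0.5812, -0.1452, 0.0998]
orientation: [-2.561, 1.819, 0.002]
force: [-2.0, 4.0, 3.0]
opening: 0.0298
gripper_force: 40.0
```

```bash
python3 - <<'E'
from h import *
go(.5815,-.1456,.0999,-138); s=read_state(); print(s['force'],s['wrist_torque'],s['joint_torque'])
c=cam('wrist')
from bolt import bolt
bolt(c,'bolt4.png')
E
```

```text
t 47.5 pos [ 0.5812 -0.1452  0.0998] yang -160.8 q6 2.48 open 0.0298 -> units xyz [ 0.02 -0.01 -0.  ] turn -3.8 tilt [-0.001  0.001 -1.   ]
[-2.01129458  3.96451092  3.03384345] [1.21659617 0.67544504 0.23993609] [ -2.61048317 -57.18947411 -47.12644458  -1.52390622  -1.6256186
   0.2150735 ]
yellow 60 [ 0.5833 -0.1573  0.0414] [287. 212.] ((583.2761840820312, -156.8941650390625), 3.3347280025482178)
head 452 [ 0.5838 -0.1539  0.0413] [285. 217.] ((588.2045288085938, -140.5574188232422), 24.075328826904297)
deep 341 [ 0.5824 -0.1491  0.021 ] [285. 215.] ((579.866943359375, -143.26687622070312), 24.09505271911621)
```

View pics/bolt4.png

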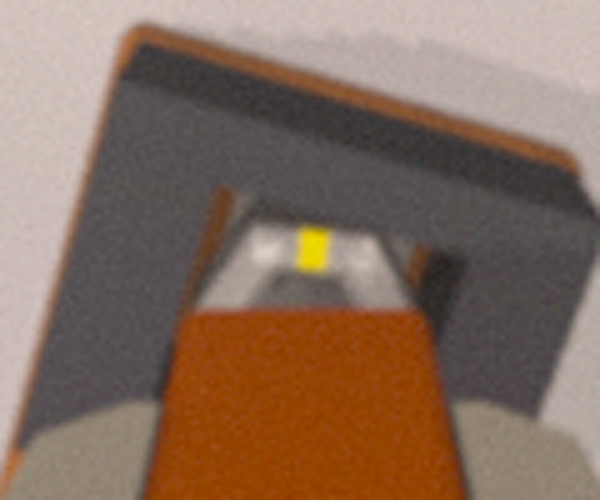

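The mark stayed put in the world while the tool turned another 7° and the torque rose, so the bolt is at its stop. I'm backing off within the play and withdrawing the key.

{"name": "move_arm", "arguments": {
  "plan": [
    [0, 0, -0.5, 0, 0, 0, 20],
    [0, 0, -0.5, 0, 0, 0, 20],
    [0, 0, 0, 0, 0, -0.3, 20],
    [0, 0, 0, 0, 0, -0.3, 20],
    [0, 0, 0, 0, 0, -0.3, 20],
    [0, 0, 0, 0, 0, -0.3, 20],
    [0, 0, 0, 0, 0, -0.3, 20],
    [0, 0, 0, 0, 0, -0.5, 20],
    [0, 0, 0, 0, 0, -0.5, 20],
    [0, 0, 0, 0, 0, 0, 20]
  ]
}}

```text
t: 48.6
tool_pos: [0.5831, -0.1464, 0.1658]
orientation: [-2.65, 1.686, -0.008]
force: [0.0, -0.7, -1.6]
opening: 0.0296
gripper_force: 40.0
```

```bash
python3 - <<'E'
from h import *
go(.4830,-.4373,.170,None); s=read_state(); print(s['force'])
c=cam('wrist')
from bolt import bolt
bolt(c); P=pts(c)
b=(abs(P[...,2]-.0455)<.0025)&(P[...,1]<-.105)&(P[...,1]>-.19)&(abs(P[...,0]-.582)<.05)
print('block',b.sum(),cv2.minAreaRect((P[b][:,:2]*1000).astype(np.float32)))
hsv=cv2.cvtColor(c['frame'],cv2.COLOR_RGB2HSV)
m=(hsv[...,0]>5)&(hsv[...,0]<18)&(hsv[...,1]>180)&(P[...,2]>.10)
v,u=np.nonzero(m); print(m.sum(),u.mean(),v.min())
E
```

```text
t 48.6 pos [ 0.5831 -0.1464  0.1658] yang -154.9 q6 2.37 open 0.0296 -> units xyz [ 8.84  8.56 -0.17] turn None tilt [ 0.005 -0.002 -1.   ]
[ 0.00912886 -0.66898197 -1.58771126]
yellow 37 [ 0.5843 -0.1571  0.0413] [289. 193.] ((584.0889892578125, -156.65896606445312), 3.329218864440918)
head 520 [ 0.5813 -0.1481  0.0413] [288. 203.] ((581.4048461914062, -141.43768310546875), 20.493886947631836)
deep 556 [ 0.5804 -0.1431  0.0227] [286. 203.] ((579.6197509765625, -143.30459594726562), 23.74252700805664)
block 2553 ((580.2293701171875, -145.38241577148438), (70.18804931640625, 56.21697235107422), 2.2991015911102295)
4421 285.70187740330243 1
```

{"name": "move_arm", "arguments": {
  "plan": [
    [0, 0, 0, 0.98, 0.95, 0, 20],
    [0, 0, 0, 0.98, 0.95, 0, 20],
    [0, 0, 0, 0.98, 0.95, 0, 20],
    [0, 0, 0, 0.98, 0.95, 0, 20],
    [0, 0, 0, 0.98, 0.95, 0, 20],
    [0, 0, 0, 0.98, 0.95, 0, 20],
    [0, 0, 0, 0.98, 0.95, 0, 20],
    [0, 0, 0, 0.98, 0.95, 0, 20],
    [0, 0, 0, 0.98, 0.95, 0, 20],
    [0, 0, 0, 0, 0, 0, 20]
  ]
}}

```text
t: 49.65
tool_pos: [0.4789, -0.4397, 0.1616]
orientation: [2.646, -1.691, -0.001]
force: [-0.3, -0.2, -1.4]
opening: 0.03
gripper_force: 40.0
```

{"name": "move_arm", "arguments": {
  "plan": [
    [0, 0, 0, 0, 0, 0, 20],
    [0, 0, 0, 0, 0, 0, 20],
    [0, 0, 0, 0, 0, 0, 20],
    [0, 0, 0, 0, 0, 0, 20],
    [0, 0, 0, 0, 0, 0, 20],
    [0, 0, 0, 0, 0, 0, 20],
    [0, 0, 0, 0, 0, 0, 20],
    [0, 0, 0, 0, 0, 0, 20],
    [0, 0, 0, 0, 0, 0, 20],
    [0, 0, 0, 0, 0, 0, 20]
  ]
}}

```text
t: 50.65
tool_pos: [0.4812, -0.4361, 0.1624]
orientation: [2.65, -1.687, -0.0]
force: [-0.8, 0.5, -1.6]
opening: 0.0299
gripper_force: 40.0
```

```bash
python3 - <<'E'
from h import *
go(.4830,-.4373,.0784,None)
c=cam('wrist'); P=pts(c)
for n,a,b in(('stand',.047,.054),):
    m=(P[...,2]>a)&(P[...,2]<b)&(abs(P[...,0]-.484)<.06)&(abs(P[...,1]+.437)<.06); q=P[m]; print(n,len(q),q.mean(0),cv2.minAreaRect((q[:,:2]*1000).astype(np.float32)))
E
```

```text
t 50.6 pos [ 0.4812 -0.4361  0.1624] yang -154.9 q6 1.89 open 0.0299 -> units xyz [ 0.07 -0.04  3.36] turn None tilt [-0.  0. -1.]
stand 4509 [ 0.48650971 -0.44456862  0.04998741] ((481.7604675292969, -436.58978271484375), (70.23682403564453, 70.69315338134766), 4.680610656738281)
```

{"name": "move_arm", "arguments": {
  "plan": [
    [0, 0, 0, 0.07, -0.04, 0.3, 20],
    [0, 0, 0, 0, 0, 0.5, 20],
    [0, 0, 0, 0, 0, 0.4, 20],
    [0, 0, 0, 0, 0, 0.3, 20],
    [0, 0, 0, 0, 0, 0.3, 20],
    [0, 0, 0, 0, 0, 0.3, 20],
    [0, 0, 0, 0, 0, 0.3, 20],
    [0, 0, 0, 0, 0, 0.3, 20],
    [0, 0, 0, 0, 0, 0.3, 20],
    [0, 0, 0, 0, 0, 0, 20]
  ]
}}

```text
t: 51.7
tool_pos: [0.4823, -0.4365, 0.0857]
orientation: [-2.65, 1.686, 0.003]
force: [-0.6, -0.1, -0.6]
opening: 0.0297
gripper_force: 40.0
```

```bash
python3 - <<'E'
from h import *
go(.4830,-.4373,.0784,None); print(read_state()['force'])
E
```

```text
t 51.7 pos [ 0.4823 -0.4365  0.0857] yang -154.9 q6 1.89 open 0.0297 -> units xyz [ 0.04 -0.01  0.29] turn None tilt [-0.002  0.002 -1.   ]
[-0.58846088 -0.05146471 -0.60393468]
```

{"name": "move_arm", "arguments": {
  "plan": [
    [0, 0, 0, 0.02, 0, 0.14, 20],
    [0, 0, 0, 0, 0, 0.13, 20],
    [0, 0, 0, 0, 0, 0, 20],
    [0, 0, 0, 0, 0, 0, 60],
    [0, 0, 0, 0, 0, 0, 60],
    [0, 0, 0, 0, 0, 0, 60],
    [0, 0, 0, 0, 0, -0.8, 60],
    [0, 0, 0, 0, 0, -1, 60],
    [0, 0, 0, 0, 0, -1, 60],
    [0, 0, 0, 0, 0, -1, 60]
  ]
}}

```text
t: 52.7
tool_pos: [0.4832, -0.4377, 0.1769]
orientation: [2.65, -1.686, 0.001]
force: [0.9, -0.8, -0.6]
opening: 0.06
gripper_force: 0.0
```

{"name": "move_arm", "arguments": {
  "plan": [
    [0, 0, -1, 0, 0, -0.5, 78],
    [0, 0, -1, 0, 0, 0, 78],
    [0, 0, -1, 0, 0, 0, 78],
    [0, 0, -1, 0, 0, 0, 78],
    [0, 0, -1, 0, 0, 0, 78],
    [0, 0, -1, 0, 0, 0, 78],
    [0, 0, -1, 0, 0, 0, 78],
    [0, 0, -1, 0, 0, 0, 78],
    [0, 0, -1, 0, 0, 0, 78],
    [0, 0, -1, 0, 0, 0, 78]
  ]
}}

```text
t: 53.7
tool_pos: [0.4832, -0.4377, 0.1885]
orientation: [3.139, -0.129, 0.001]
force: [-0.7, 0.2, -0.5]
opening: 0.0779
gripper_force: 0.0
```

```bash
python3 - <<'E'
from h import *
c=cam('top'); P=pts(c)
for n,a,b in(('stand',.047,.054),('key',.107,.114)):
    m=(P[...,2]>a)&(P[...,2]<b)&(abs(P[...,0]-.484)<.06)&(abs(P[...,1]+.437)<.06); q=P[m]
    if len(q): print(n,len(q),q.mean(0),cv2.minAreaRect((q[:,:2]*1000).astype(np.float32)))
for o in tins(c,.02,.09): print(*o)
go(.470,-.264,.020,-78)
E
```

```text
stand 88 [ 0.48147827 -0.40903375  0.05074814] ((482.44281005859375, -416.11700439453125), (68.9291000366211, 30.27616310119629), 5.260452747344971)
green [0.5736453 0.0558907] 0.062334581349533284 176.76304507385038 165 [254 187] (574, 55, 35, 42, 90)
green [0.57147475 0.12586417] 0.06192415135601454 -91.54752327852253 353 [225 188] (572, 122, 85, 43, 90)
red [ 0.46975004 -0.26460075] 0.04925156661708716 -77.95308514099854 247 [350 217] (469, -264, 43, 64, 13)
red [ 0.46267863 -0.12351469] 0.05045702974775213 75.63374237273408 243 [306 220] (460, -123, 63, 43, 74)
red [0.46687419 0.33437163] 0.04950223559400869 -93.29642755001848 263 [162 223] (465, 335, 64, 42, 89)
red [ 0.36157965 -0.56833894] 0.026136151035616468 -176.84499151515516 60 [451 247] (366, -567, 58, 22, 6)
t 53.8 pos [ 0.4832 -0.4377  0.1885] yang -94.3 q6 0.83 open 0.0777 -> units xyz [-1.05 -6.89  6.74] turn -2.72 tilt [ 0. -0. -1.]
```

{"name": "move_arm", "arguments": {
  "plan": [
    [0, 0, 0, -0.15, -0.98, 0, 78],
    [0, 0, 0, -0.15, -0.98, 0, 78],
    [0, 0, 0, -0.15, -0.98, 0, 78],
    [0, 0, 0, -0.15, -0.98, 0, 78],
    [0, 0, 0, -0.15, -0.98, 0, 78],
    [0, 0, 0, -0.15, -0.99, 0, 78],
    [0, 0, 0, -0.15, -0.99, 0, 78],
    [0, 0, -0.9, 0, 0, 0.8, 78],
    [0, 0, -0.9, 0, 0, 0.8, 78],
    [0, 0, -0.9, 0, 0, 0.8, 78]
  ]
}}

```text
t: 54.75
tool_pos: [0.4722, -0.2639, 0.1282]
orientation: [3.125, 0.312, 0.002]
force: [0.5, 0.8, -0.2]
opening: 0.0779
gripper_force: 0.0
```

```bash
python3 - <<'E'
from h import *
c=cam('wrist'); P=pts(c)
m=(P[...,2]>.107)&(P[...,2]<.114)&(abs(P[...,0]-.484)<.06)&(abs(P[...,1]+.437)<.06); q=P[m]
if len(q): print('key',len(q),q.mean(0),cv2.minAreaRect((q[:,:2]*1000).astype(np.float32)))
for o in tins(c,.01,.09): print(*o)
go(.4695,-.2637,.020,-77.5)
E
```

```text
key 355 [ 0.48644934 -0.42458196  0.10957097] ((485.3481140136719, -424.82037353515625), (15.04525375366211, 10.695515632629395), 13.34622573852539)
red [ 0.47012266 -0.09777767] 0.04638756832841082 163.90719071512066 309 [ 63 154] (470, -98, 6, 38, 74)
red [ 0.46116919 -0.12429981] 0.0460669104287613 -105.61470253816154 3434 [ 72 157] (461, -124, 48, 41, 74)
red [ 0.45262824 -0.15263091] 0.045928629208628405 164.38138955471226 451 [132 185] (451, -152, 5, 44, 74)
red [ 0.46947486 -0.26375337] 0.046222417451765516 -76.96932697108956 2959 [256 188] (470, -264, 40, 46, 13)
red [ 0.47661982 -0.29192185] 0.04619827502102812 -166.7593668660468 269 [318 188] (477, -292, 39, 5, 14)
red [ 0.46342361 -0.23522869] 0.04625775147004852 -166.00320899130466 271 [245 190] (464, -235, 39, 5, 14)
t 54.8 pos [ 0.4702 -0.2627  0.124 ] yang -78.3 q6 0.76 open 0.0777 -> units xyz [-0.03  0.04  4.16] turn -0.13 tilt [-0.003  0.002 -1.   ]
```

{"name": "move_arm", "arguments": {
  "plan": [
    [0, 0, -0.13, 0, 0.04, 0.7, 78],
    [0, 0, 0, 0, 0, 0.7, 78],
    [0, 0, 0, 0, 0, 0.7, 78],
    [0, 0, 0, 0, 0, 0.7, 78],
    [0, 0, 0, 0, 0, 0.7, 78],
    [0, 0, 0, 0, 0, 0.66, 78],
    [0, 0, 0, 0, 0, 0, 50],
    [0, 0, 0, 0, 0, 0, 50],
    [0, 0, 0, 0, 0, 0, 50],
    [0, 0, 0, 0, 0, 0, 50]
  ],
  "force": 20
}}

```text
t: 55.8
tool_pos: [0.4727, -0.2655, 0.0253]
orientation: [3.123, 0.328, 0.002]
force: [0.7, -0.1, -0.9]
opening: 0.0641
gripper_force: 20.0
```

{"name": "move_arm", "arguments": {
  "plan": [
    [0, 0, 0, 0, 0, -0.6, 50],
    [0, 0, 0, 0, 0, -0.8, 50],
    [0, 0, -1, 0, 0, -1, 50],
    [0, 0, -1, 0, 0, -1, 50],
    [0, 0, -1, 0, 0, -1, 50],
    [0, 0, -1, 0, 0, -0.6, 50],
    [0, 0, -1, 0, 0, 0, 50],
    [0, 0, -1, 0, 0, 0, 50],
    [0, 0, -1, 0, 0, 0, 50],
    [0, 0, -1, 0, 0, 0, 50]
  ]
}}

```text
t: 56.8
tool_pos: [0.4722, -0.2652, 0.1509]
orientation: [2.716, 1.577, 0.001]
force: [0.0, -0.8, -2.3]
opening: 0.0642
gripper_force: 20.0
```

{"name": "move_arm", "arguments": {
  "plan": [
    [0, 0, -1, 0, 0, 0, 50],
    [0, 0, -1, 0, 0, 0, 50],
    [0, 0, -1, 0, 0, 0, 50],
    [0, 0, -1, 0, 0, 0, 50],
    [0, 0, -1, 0, 0, 0, 50],
    [0, 0, -0.4, 0, 0, 0, 50],
    [0, 0, 0, 0.96, 0.3, 0, 50],
    [0, 0, 0, 0.96, 0.3, 0, 50],
    [0, 0, 0, 0.96, 0.3, 0, 50],
    [0, 0, 0, 0.96, 0.3, 0, 50]
  ]
}}

```text
t: 57.8
tool_pos: [0.4983, -0.1671, 0.1508]
orientation: [2.173, 2.267, 0.001]
force: [-0.0, -0.7, -1.5]
opening: 0.0635
gripper_force: 20.0
```

```bash
python3 - <<'E'
from h import *
go(*rack(.119),.150,2.3)
E
```

```text
t 57.8 pos [ 0.4983 -0.1671  0.1508] yang 2.4 q6 -0.46 open 0.0635 -> units xyz [11.59  3.44  0.03] turn 0.02 tilt [ 0.001 -0.001 -1.   ]
```

{"name": "move_arm", "arguments": {
  "plan": [
    [0, 0, 0, 0.97, 0.29, 0, 50],
    [0, 0, 0, 0.97, 0.29, 0, 50],
    [0, 0, 0, 0.97, 0.29, 0, 50],
    [0, 0, 0, 0.97, 0.29, 0, 50],
    [0, 0, 0, 0.97, 0.29, 0, 50],
    [0, 0, 0, 0.97, 0.29, 0, 50],
    [0, 0, 0, 0.97, 0.29, 0, 50],
    [0, 0, 0, 0.97, 0.29, 0, 50],
    [0, 0, 0, 0.97, 0.29, 0, 50],
    [0, 0, 0, 0.97, 0.29, 0, 50]
  ]
}}

```text
t: 58.8
tool_pos: [0.5604, 0.0786, 0.1509]
orientation: [2.173, 2.267, 0.002]
force: [-1.0, -0.9, -0.6]
opening: 0.0641
gripper_force: 20.0
```

{"name": "move_arm", "arguments": {
  "plan": [
    [0, 0, 0, 0.97, 0.27, 0, 50],
    [0, 0, 0, 0.97, 0.27, 0, 50],
    [0, 0, 0, 0, 0, 0.4, 50],
    [0, 0, 0, 0, 0, 0.4, 50],
    [0, 0, 0, 0, 0, 0.4, 50],
    [0, 0, 0, 0, 0, 0.4, 50],
    [0, 0, 0, 0, 0, 0.4, 50],
    [0, 0, 0, 0, 0, 0, 50],
    [0, 0, 0, 0, 0, 0, 50],
    [0, 0, 0, 0, 0, 0, 50]
  ]
}}

```text
t: 59.8
tool_pos: [0.5718, 0.1265, 0.0997]
orientation: [2.173, 2.268, 0.001]
force: [-0.6, 0.3, 0.0]
opening: 0.0641
gripper_force: 20.0
```

```bash
python3 - <<'E'
from h import *
go(*rack(.121),.078,2.3)
c=cam('wrist')
for o in tins(c,.01,.15): print(*o)
E
```

```text
t 59.8 pos [0.5718 0.1265 0.0997] yang 2.4 q6 0.09 open 0.0641 -> units xyz [0.06 0.   0.87] turn 0.02 tilt [ 0.001  0.    -1.   ]
green [0.56957589 0.15085006] 0.058296255283760194 -177.04851282043606 3998 [251 169] (570, 148, 45, 45, 2)
green [0.54018757 0.15030553] 0.05854698262261461 -88.0091805357688 264 [237 170] (540, 148, 3, 41, 2)
green [0.5990167  0.15159567] 0.058306551059355394 -88.33576348655043 208 [327 170] (599, 151, 3, 38, 1)
red [0.57069388 0.12729011] 0.12077090291659477 -177.87552521020314 7580 [238 229] (569, 128, 51, 35, 2)
red [0.54106101 0.12616567] 0.12097787449177047 -87.39859600585434 711 [218 231] (541, 127, 6, 35, 3)
red [0.60040576 0.12850734] 0.12072352363091769 -88.20286074053097 694 [339 232] (602, 129, 8, 35, 3)
```

{"name": "move_arm", "arguments": {
  "plan": [
    [0, 0, 0, 0, 0, 0.3, 50],
    [0, 0, 0, 0, 0, 0.3, 50],
    [0, 0, 0, 0, 0, 0.15, 50],
    [0, 0, 0, 0, 0, 0.08, 50],
    [0, 0, 0, 0, 0, 0, 50],
    [0, 0, 0, 0, 0, 0, 62],
    [0, 0, 0, 0, 0, 0, 66],
    [0, 0, 0, 0, 0, 0, 70],
    [0, 0, 0, 0, 0, 0, 80],
    [0, 0, 0, 0, 0, 0, 80]
  ]
}}

```text
t: 60.85
tool_pos: [0.5714, 0.1265, 0.0782]
orientation: [2.174, 2.268, -0.0]
force: [-0.2, -0.6, 0.5]
opening: 0.0785
gripper_force: 0.0
```

{"name": "move_arm", "arguments": {
  "plan": [
    [0, 0, 0, 0, 0, -0.8, 80],
    [0, 0, 0, 0, 0, -1, 80],
    [0, 0, 0, 0, 0, -1, 80],
    [0, 0, 0, 0, 0, -0.2, 80],
    [0, 0, -1, 0, 0, 0, 80],
    [0, 0, -1, 0, 0, 0, 80],
    [0, 0, -1, 0, 0, 0, 80],
    [0, 0, -1, 0, 0, 0, 80],
    [0, 0, -1, 0, 0, 0, 80],
    [0, 0, -1, 0, 0, 0, 80]
  ]
}}

```text
t: 61.85
tool_pos: [0.5709, 0.1265, 0.152]
orientation: [-1.36, -2.831, 0.001]
force: [0.5, 0.0, 1.2]
opening: 0.0799
gripper_force: 0.0
```

```bash
python3 - <<'E'
from h import *
c=cam('wrist')
for o in tins(c,.01,.15): print(*o)
c=cam('top'); print('top')
for o in tins(c,.01,.15): print(*o)
go(.461,-.1235,.15,74.5)
E
```

```text
green [0.53975432 0.15514794] 0.05811195938181244 -87.55101784798521 128 [271 147] (540, 157, 4, 23, 2)
green [0.5685941  0.15667917] 0.058404776470402923 2.4686562746951215 1610 [280 154] (569, 159, 45, 23, 2)
green [0.59843723 0.15763639] 0.05839007006988307 -87.40076058636974 68 [331 191] (598, 159, 3, 22, 2)
green [0.53988715 0.0857732 ] 0.05827133844598766 -83.61945385444908 189 [214 205] (540, 87, 5, 46, 8)
green [0.57126639 0.06562535] 0.05832922480879421 -56.88384489781039 2711 [213 227] (569, 73, 49, 72, 9)
green [0.60050465 0.05998963] 0.05835658814245447 -88.41080550146518 108 [255 270] (601, 60, 3, 36, 2)
red [0.54040719 0.12642505] 0.09793539278912022 -87.70736331699642 452 [235 175] (541, 120, 5, 55, 3)
red [0.5696381  0.12790412] 0.09808533393791659 2.0371926109871685 3678 [247 182] (570, 123, 55, 49, 88)
red [0.59902647 0.12890608] 0.09818178854469914 -88.19766780515916 272 [302 221] (599, 130, 5, 40, 1)
top
green [0.57353799 0.0551376 ] 0.06159542107662291 -169.6322083902247 161 [254 187] (574, 55, 35, 42, 90)
green [0.58668986 0.08920022] 0.05635318676543989 -171.36478506002868 28 [247 188] (583, 86, 20, 15, 4)
red [ 0.46266707 -0.12198612] 0.04931516699455306 -104.25804606163642 248 [306 220] (461, -123, 63, 43, 73)
red [0.4667369  0.33694721] 0.04989241140843833 -88.29741671374886 225 [162 223] (465, 339, 56, 42, 89)
red [ 0.38781616 -0.5639675 ] 0.02579649106856335 -171.67046050040278 239 [447 232] (389, -564, 109, 24, 9)
t 62.0 pos [0.5709 0.1265 0.1521] yang 38.5 q6 -0.54 open 0.0796 -> units xyz [-5.08 -9.67  0.09] turn -5.99 tilt [-0.001 -0.    -1.   ]
```

{"name": "move_arm", "arguments": {
  "plan": [
    [0, 0, 0, -0.51, -0.97, 0, 80],
    [0, 0, 0, -0.51, -0.97, 0, 80],
    [0, 0, 0, -0.51, -0.97, 0, 80],
    [0, 0, 0, -0.51, -0.97, 0, 80],
    [0, 0, 0, -0.51, -0.97, 0, 80],
    [0, 0, 0, -0.51, -0.97, 0, 80],
    [0, 0, 0, -0.51, -0.97, 0, 80],
    [0, 0, 0, -0.51, -0.97, 0, 80],
    [0, 0, 0, -0.51, -0.97, 0, 80],
    [0, 0, 0, -0.5, -0.95, 0, 80]
  ]
}}

```text
t: 62.95
tool_pos: [0.4602, -0.1244, 0.1528]
orientation: [-1.371, -2.826, 0.0]
force: [1.2, 0.2, 1.0]
opening: 0.0799
gripper_force: 0.0
```

{"name": "move_arm", "arguments": {
  "plan": [
    [0, 0, -1, 0, 0, 0.2, 80],
    [0, 0, -1, 0, 0, 0.4, 80],
    [0, 0, -1, 0, 0, 0.4, 80],
    [0, 0, -1, 0, 0, 0.4, 80],
    [0, 0, -1, 0, 0, 0.4, 80],
    [0, 0, -1, 0, 0, 0.4, 80],
    [0, 0, 0, 0, 0, 0.4, 80],
    [0, 0, 0, 0, 0, 0.4, 80],
    [0, 0, 0, 0, 0, 0, 80],
    [0, 0, 0, 0, 0, 0, 80]
  ]
}}

```text
t: 63.95
tool_pos: [0.4608, -0.1235, 0.0781]
orientation: [-0.428, -3.112, -0.0]
force: [0.0, -0.1, 1.0]
opening: 0.0798
gripper_force: 0.0
```

```bash
python3 - <<'E'
from h import *
c=cam('wrist')
for o in tins(c,.01,.15): print(*o)
go(.461,-.1235,.021,74)
E
```

```text
green [0.54008022 0.03879752] 0.027836992731371638 -89.18167971927838 44 [529 265] (540, 44, 2, 14, 4)
red [ 0.44847071 -0.15033706] 0.046429579745862835 -15.920920734951093 357 [237 198] (448, -150, 4, 40, 74)
red [ 0.45661175 -0.12214666] 0.046216796682768214 -106.76992701103404 4567 [250 198] (456, -122, 46, 41, 74)
red [ 0.46449113 -0.09396198] 0.046109467458514235 -16.805805076829024 404 [327 199] (464, -94, 4, 40, 73)
t 64.0 pos [ 0.4611 -0.1236  0.0786] yang 74.4 q6 -1.67 open 0.0802 -> units xyz [0.01 0.   2.3 ] turn 0.06 tilt [ 0. -0. -1.]
```

{"name": "move_arm", "arguments": {
  "plan": [
    [0, 0, 0.06, 0.07, 0, 0.6, 80],
    [0, 0, 0, 0, 0, 0.6, 80],
    [0, 0, 0, 0, 0, 0.6, 80],
    [0, 0, 0, 0, 0, 0.5, 80],
    [0, 0, 0, 0, 0, 0, 80],
    [0, 0, 0, 0, 0, 0, 50],
    [0, 0, 0, 0, 0, 0, 50],
    [0, 0, 0, 0, 0, 0, 50],
    [0, 0, 0, 0, 0, 0, 50],
    [0, 0, 0, 0, 0, 0, 50]
  ]
}}

```text
t: 65.0
tool_pos: [0.4601, -0.1234, 0.0218]
orientation: [0.435, 3.11, -0.001]
force: [-1.4, 0.6, 5.9]
opening: 0.0637
gripper_force: 20.0
```

{"name": "move_arm", "arguments": {
  "plan": [
    [0, 0, 0, 0, 0, -0.6, 50],
    [0, 0, 0, 0, 0, -0.8, 50],
    [0, 0, 1, 0, 0, -1, 50],
    [0, 0, 1, 0, 0, -1, 50],
    [0, 0, 1, 0, 0, -1, 50],
    [0, 0, 1, 0, 0, -0.8, 50],
    [0, 0, 1, 0, 0, 0, 50],
    [0, 0, 1, 0, 0, 0, 50],
    [0, 0, 1, 0, 0, 0, 50],
    [0, 0, 1, 0, 0, 0, 50]
  ]
}}

```text
t: 66.0
tool_pos: [0.4589, -0.123, 0.1506]
orientation: [-1.668, -2.661, 0.0]
force: [-0.5, -0.7, -1.8]
opening: 0.0639
gripper_force: 20.0
```

{"name": "move_arm", "arguments": {
  "plan": [
    [0, 0, 1, 0, 0, 0, 50],
    [0, 0, 1, 0, 0, 0, 50],
    [0, 0, 1, 0, 0, 0, 50],
    [0, 0, 0.9, 0, 0, 0, 50],
    [0, 0, 0, 0.98, 0.6, 0, 50],
    [0, 0, 0, 0.98, 0.6, 0, 50],
    [0, 0, 0, 0.98, 0.6, 0, 50],
    [0, 0, 0, 0.98, 0.6, 0, 50],
    [0, 0, 0, 0.98, 0.6, 0, 50],
    [0, 0, 0, 0, 0, 0, 50]
  ]
}}

```text
t: 67.0
tool_pos: [0.5292, 0.0055, 0.1506]
orientation: [-2.165, -2.275, -0.001]
force: [-0.8, -1.5, -1.9]
opening: 0.0637
gripper_force: 20.0
```

```bash
python3 - <<'E'
from h import *
go(*rack(.073),.150,2.3)
E
```

```text
t 67.0 pos [0.5292 0.0055 0.1506] yang 2.8 q6 -0.14 open 0.0637 -> units xyz [2.89 1.93 0.03] turn 0.09 tilt [-0.     0.001 -1.   ]
```

{"name": "move_arm", "arguments": {
  "plan": [
    [0, 0, 0.09, 0.97, 0.64, 0, 50],
    [0, 0, 0, 0.96, 0.64, 0, 50],
    [0, 0, 0, 0.96, 0.64, 0, 50],
    [0, 0, 0, 0, 0, 0.5, 50],
    [0, 0, 0, 0, 0, 0.5, 50],
    [0, 0, 0, 0, 0, 0.5, 50],
    [0, 0, 0, 0, 0, 0.5, 50],
    [0, 0, 0, 0, 0, 0.2, 50],
    [0, 0, 0, 0, 0, 0, 50],
    [0, 0, 0, 0, 0, 0, 50]
  ]
}}

```text
t: 68.0
tool_pos: [0.5736, 0.0766, 0.0962]
orientation: [2.18, 2.262, 0.0]
force: [-0.4, 0.3, -1.2]
opening: 0.0641
gripper_force: 20.0
```

```bash
python3 - <<'E'
from h import *
go(*rack(.073),.0745,2.3)
c=cam('wrist')
for o in tins(c,.08,.15,('red',)): print(*o)
E
```

```text
t 68.0 pos [0.5736 0.0766 0.0962] yang 2.1 q6 0.01 open 0.0641 -> units xyz [0.14 0.01 0.87] turn -0.03 tilt [ 0. -0. -1.]
red [0.54064457 0.12683262] 0.09830269929289351 -87.41781568742256 619 [219 127] (541, 127, 4, 42, 2)
red [0.57001472 0.12758664] 0.09807204195659629 -178.07195806639098 7339 [238 127] (570, 127, 45, 43, 2)
red [0.59935273 0.12885285] 0.09811104261022087 -88.15447799564024 555 [337 127] (599, 129, 4, 41, 2)
red [0.54281936 0.07977918] 0.12038515535033903 -88.10619217845074 783 [216 225] (543, 80, 6, 41, 2)
red [0.57240412 0.08059042] 0.12041549121048356 2.037451653916017 8349 [237 225] (573, 80, 46, 41, 2)
red [0.60212106 0.08168993] 0.12052654506145727 -88.5872435052016 749 [341 227] (604, 82, 9, 39, 1)
```

{"name": "move_arm", "arguments": {
  "plan": [
    [0, 0, 0, 0.02, 0, 0.3, 50],
    [0, 0, 0, 0, 0, 0.3, 50],
    [0, 0, 0, 0, 0, 0.15, 50],
    [0, 0, 0, 0, 0, 0.08, 50],
    [0, 0, 0, 0, 0, 0, 50],
    [0, 0, 0, 0, 0, 0, 62],
    [0, 0, 0, 0, 0, 0, 66],
    [0, 0, 0, 0, 0, 0, 70],
    [0, 0, 0, 0, 0, 0, 80],
    [0, 0, 0, 0, 0, 0, 80]
  ]
}}

```text
t: 69.05
tool_pos: [0.5736, 0.0774, 0.0752]
orientation: [2.179, 2.262, 0.0]
force: [0.0, 1.2, -0.5]
opening: 0.0789
gripper_force: 0.0
```

{"name": "move_arm", "arguments": {
  "plan": [
    [0, 0, 0, 0, 0, -0.8, 80],
    [0, 0, 0, 0, 0, -1, 80],
    [0, 0, 0, 0, 0, -1, 80],
    [0, 0, 0, 0, 0, -1, 80],
    [0, 0, 1, 0, 0, 0, 80],
    [0, 0, 1, 0, 0, 0, 80],
    [0, 0, 1, 0, 0, 0, 80],
    [0, 0, 1, 0, 0, 0, 80],
    [0, 0, 1, 0, 0, 0, 80],
    [0, 0, 1, 0, 0, 0, 80]
  ]
}}

```text
t: 70.05
tool_pos: [0.5735, 0.0774, 0.1701]
orientation: [2.775, 1.472, 0.0]
force: [0.7, -0.1, -0.2]
opening: 0.0798
gripper_force: 0.0
```

```bash
python3 - <<'E'
from h import *
c=cam('top'); print('top')
for o in tins(c,.01,.15): print(*o)
c=cam('wrist')
for o in tins(c,.01,.15): print(*o)
go(.4655,.3345,.16,-91)
E
```

```text
top
red [0.46693311 0.33465153] 0.04933017356728383 -87.90332727652805 257 [162 223] (465, 335, 63, 42, 89)
red [ 0.38797805 -0.56378263] 0.026018390073774423 -172.13999484899554 238 [447 232] (389, -565, 109, 25, 8)
green [0.59900568 0.15849859] 0.05845260079213882 -87.25784463349132 80 [247  97] (599, 161, 3, 21, 1)
green [0.56940284 0.1581868 ] 0.05806002933620181 -178.22892979425433 1244 [201 105] (569, 161, 45, 21, 2)
green [0.54001683 0.15700749] 0.05787982752692384 -87.21079902726929 57 [194 141] (540, 159, 3, 18, 4)
green [0.60151282 0.04561506] 0.05625346517261588 -86.39680097341734 36 [329 214] (602, 45, 3, 11, 4)
green [0.57191625 0.04456014] 0.05653196019923309 -176.84467497996522 407 [284 219] (574, 45, 50, 19, 15)
red [0.4755046  0.32254749] 0.045073011807731087 -117.0837666074504 1154 [0 0] (475, 328, 30, 24, 89)
red [0.46529437 0.30608019] 0.045736010457966124 -179.32949583291165 594 [ 0 35] (464, 306, 45, 7, 0)
red [0.60054219 0.10620202] 0.09801158389290786 -87.38869821732006 819 [258 119] (600, 106, 5, 91, 3)
red [0.57136464 0.10563524] 0.09807783992092053 -87.04998206538694 6830 [206 127] (570, 99, 50, 101, 1)
red [0.54097859 0.12524957] 0.09840358654146507 -87.7280790755841 271 [198 168] (541, 126, 5, 42, 3)
red [0.54309319 0.08083871] 0.09818059804724251 -87.70002434943224 267 [237 211] (543, 81, 5, 43, 2)
t 70.2 pos [0.5735 0.0774 0.1702] yang -34.0 q6 0.64 open 0.0802 -> units xyz [ 6.12 -9.33  0.41] turn 9.51 tilt [ 0. -0. -1.]
```

{"name": "move_arm", "arguments": {
  "plan": [
    [0, 0, 0, 0.61, -0.93, 0, 80],
    [0, 0, 0, 0.61, -0.93, 0, 80],
    [0, 0, 0, 0.61, -0.93, 0, 80],
    [0, 0, 0, 0.61, -0.93, 0, 80],
    [0, 0, 0, 0.61, -0.93, 0, 80],
    [0, 0, 0, 0.61, -0.93, 0, 80],
    [0, 0, 0, 0.61, -0.93, 0, 80],
    [0, 0, 0, 0.61, -0.93, 0, 80],
    [0, 0, 0, 0.61, -0.93, 0, 80],
    [0, 0, 0, 0.62, -0.94, 0, 80]
  ]
}}

```text
t: 71.15
tool_pos: [0.4648, 0.335, 0.1702]
orientation: [2.769, 1.483, 0.0]
force: [-0.5, -0.2, -0.7]
opening: 0.0799
gripper_force: 0.0
```

{"name": "move_arm", "arguments": {
  "plan": [
    [0, 0, 1, 0, 0, 0.2, 80],
    [0, 0, 1, 0, 0, 0.2, 80],
    [0, 0, 1, 0, 0, 0.3, 80],
    [0, 0, 1, 0, 0, 0.3, 80],
    [0, 0, 1, 0, 0, 0.4, 80],
    [0, 0, 1, 0, 0, 0.4, 80],
    [0, 0, 1, 0, 0, 0.4, 80],
    [0, 0, 1, 0, 0, 0.4, 80],
    [0, 0, 1, 0, 0, 0.4, 80],
    [0, 0, 0.5, 0, 0, 0.4, 80]
  ]
}}

```text
t: 72.15
tool_pos: [0.4653, 0.334, 0.0848]
orientation: [-3.141, 0.024, -0.0]
force: [-0.2, -0.0, 0.7]
opening: 0.0804
gripper_force: 0.0
```

```bash
python3 - <<'E'
from h import *
c=cam('wrist')
for o in tins(c,.01,.08): print(*o)
go(.465,.3345,.022,-91)
E
```

```text
red [0.46727349 0.36587945] 0.04638889961592043 179.81375478079374 400 [233 199] (467, 366, 5, 39, 89)
red [0.46591579 0.33656629] 0.0461861539104232 89.5173834164385 4227 [247 198] (466, 336, 46, 40, 90)
red [0.4665831  0.30728033] 0.04627659237724788 178.50998786217693 378 [322 198] (466, 307, 5, 39, 89)
t 72.2 pos [0.4643 0.3333 0.0828] yang -91.0 q6 2.12 open 0.0798 -> units xyz [ 0.03 -0.05  2.43] turn 0.0 tilt [-0.002 -0.001 -1.   ]
```

{"name": "move_arm", "arguments": {
  "plan": [
    [0, 0, 0, 0.02, -0.08, 0.6, 80],
    [0, 0, 0, 0, 0, 0.6, 80],
    [0, 0, 0, 0, 0, 0.6, 80],
    [0, 0, 0, 0, 0, 0.6, 80],
    [0, 0, 0, 0, 0, 0, 80],
    [0, 0, 0, 0, 0, 0, 50],
    [0, 0, 0, 0, 0, 0, 50],
    [0, 0, 0, 0, 0, 0, 50],
    [0, 0, 0, 0, 0, 0, 50],
    [0, 0, 0, 0, 0, 0, 50]
  ]
}}

```text
t: 73.2
tool_pos: [0.4665, 0.3364, 0.0261]
orientation: [-3.141, 0.023, -0.002]
force: [0.3, 0.8, 2.6]
opening: 0.0639
gripper_force: 20.0
```

{"name": "move_arm", "arguments": {
  "plan": [
    [0, 0, 0, 0, 0, -0.6, 50],
    [0, 0, 0, 0, 0, -0.8, 50],
    [0, 0, -1, 0, 0, -1, 50],
    [0, 0, -1, 0, 0, -1, 50],
    [0, 0, -1, 0, 0, -1, 50],
    [0, 0, -1, 0, 0, -1, 50],
    [0, 0, -1, 0, 0, -0.8, 50],
    [0, 0, -1, 0, 0, 0, 50],
    [0, 0, -1, 0, 0, 0, 50],
    [0, 0, -1, 0, 0, 0, 50]
  ]
}}

```text
t: 74.2
tool_pos: [0.4658, 0.3359, 0.1814]
orientation: [-2.877, -1.263, -0.001]
force: [-0.0, 0.5, -1.0]
opening: 0.064
gripper_force: 20.0
```

{"name": "move_arm", "arguments": {
  "plan": [
    [0, 0, -1, 0, 0, 0, 50],
    [0, 0, -1, 0, 0, 0, 50],
    [0, 0, -1, 0, 0, 0, 50],
    [0, 0, -1, 0, 0, 0, 50],
    [0, 0, -1, 0, 0, 0, 50],
    [0, 0, -1, 0, 0, 0, 50],
    [0, 0, -1, 0, 0, 0, 50],
    [0, 0, -0.55, 0, 0, 0, 50],
    [0, 0, 0, -0.9, 0.4, 0, 50],
    [0, 0, 0, -0.9, 0.4, 0, 50]
  ]
}}

```text
t: 75.2
tool_pos: [0.4875, 0.2917, 0.1811]
orientation: [2.171, 2.27, 0.0]
force: [0.6, -0.6, -1.9]
opening: 0.0643
gripper_force: 20.0
```

```bash
python3 - <<'E'
from h import *
go(*rack(.096),.170,2.3)
E
```

```text
t 75.2 pos [0.4875 0.2917 0.1811] yang 2.5 q6 0.40 open 0.0643 -> units xyz [-7.69  3.08  0.44] turn 0.04 tilt [ 0.  0. -1.]
```

{"name": "move_arm", "arguments": {
  "plan": [
    [0, 0, 0, -0.96, 0.38, 0, 50],
    [0, 0, 0, -0.96, 0.38, 0, 50],
    [0, 0, 0, -0.96, 0.38, 0, 50],
    [0, 0, 0, -0.96, 0.38, 0, 50],
    [0, 0, 0, -0.96, 0.39, 0, 50],
    [0, 0, 0, -0.96, 0.39, 0, 50],
    [0, 0, 0, -0.96, 0.39, 0, 50],
    [0, 0, 0, -0.97, 0.39, 0, 50],
    [0, 0, 0, 0, 0, 0.6, 50],
    [0, 0, 0, 0, 0, 0.6, 50]
  ]
}}

```text
t: 76.2
tool_pos: [0.5732, 0.1028, 0.1503]
orientation: [2.175, 2.266, 0.002]
force: [-0.9, -0.5, -0.7]
opening: 0.064
gripper_force: 20.0
```

{"name": "move_arm", "arguments": {
  "plan": [
    [0, 0, 0, 0, 0, 0.4, 50],
    [0, 0, 0, 0, 0, 0, 50],
    [0, 0, 0, 0, 0, 0, 50],
    [0, 0, 0, 0, 0, 0, 50],
    [0, 0, 0, 0, 0, 0, 50],
    [0, 0, 0, 0, 0, 0, 50],
    [0, 0, 0, 0, 0, 0, 50],
    [0, 0, 0, 0, 0, 0, 50],
    [0, 0, 0, 0, 0, 0, 50],
    [0, 0, 0, 0, 0, 0, 50]
  ]
}}

```text
t: 77.2
tool_pos: [0.5728, 0.103, 0.1401]
orientation: [-2.174, -2.268, 0.0]
force: [-0.2, -0.1, -0.8]
opening: 0.0637
gripper_force: 20.0
```

```bash
python3 - <<'E'
from h import *
go(*rack(.096),.1177,2.3)
c=cam('wrist')
for o in tins(c,.08,.18,('red',)): print(*o)
E
```

```text
t 77.2 pos [0.5728 0.103  0.1401] yang 2.4 q6 0.05 open 0.0637 -> units xyz [0.  0.  0.9] turn 0.02 tilt [-0. -0. -1.]
red [0.54065628 0.12700809] 0.09821264925357763 -87.70677783083414 368 [235 165] (541, 127, 4, 41, 2)
red [0.57173873 0.10453814] 0.16000933470044948 2.5660531723369915 12599 [238 164] (573, 116, 58, 66, 2)
red [0.54210385 0.10315543] 0.16034987011128043 -86.44133577681869 731 [218 228] (542, 103, 5, 40, 3)
red [0.60138565 0.10593334] 0.160353574708726 -88.00186054559154 724 [339 228] (603, 105, 8, 41, 2)
```

{"name": "move_arm", "arguments": {
  "plan": [
    [0, 0, 0, 0, 0, 0.3, 50],
    [0, 0, 0, 0, 0, 0.3, 50],
    [0, 0, 0, 0, 0, 0.18, 50],
    [0, 0, 0, 0, 0, 0.08, 50],
    [0, 0, 0, 0, 0, 0, 50],
    [0, 0, 0, 0, 0, 0, 62],
    [0, 0, 0, 0, 0, 0, 66],
    [0, 0, 0, 0, 0, 0, 70],
    [0, 0, 0, 0, 0, 0, 80],
    [0, 0, 0, 0, 0, 0, 80]
  ]
}}

```text
t: 78.25
tool_pos: [0.5729, 0.1029, 0.1185]
orientation: [2.174, 2.268, -0.0]
force: [-0.5, 0.4, 0.2]
opening: 0.0789
gripper_force: 0.0
```

{"name": "move_arm", "arguments": {
  "plan": [
    [0, 0, 0, 0, 0, -0.8, 80],
    [0, 0, 0, 0, 0, -1, 80],
    [0, 0, 0, 0, 0, -1, 80],
    [0, 0, 0, 0, 0, -1, 80],
    [0, 0, 0, -0.4, -1, 0, 80],
    [0, 0, 0, -0.4, -1, 0, 80],
    [0, 0, 0, -0.4, -1, 0, 80],
    [0, 0, 0, -0.4, -1, 0, 80],
    [0, 0, 0, -0.4, -1, 0, 80],
    [0, 0, 0, 0, 0, 0, 80]
  ]
}}

```text
t: 79.25
tool_pos: [0.4482, 0.0469, 0.2135]
orientation: [2.175, 2.267, -0.001]
force: [0.3, -0.0, -0.1]
opening: 0.08
gripper_force: 0.0
```

```bash
python3 - <<'E'
from h import *
c=cam('scene'); 
cv2.imwrite('pics/fin.png',cv2.resize(c['frame'][150:320,130:460,::-1],None,fx=2.4,fy=2.4,interpolation=cv2.INTER_CUBIC))
for o in tins(c,.015,.18): print(*o)
P=pts(c); hsv=cv2.cvtColor(c['frame'],cv2.COLOR_RGB2HSV)
m=(P[...,2]>.055)&(abs(P[...,0]-.484)<.06)&(abs(P[...,1]+.437)<.06); print('key',m.sum(),P[m].mean(0),P[m].max(0))
P=pts(cam('top')); q=P[(P[...,2]>.107)&(P[...,2]<.114)&(abs(P[...,0]-.484)<.06)&(abs(P[...,1]+.437)<.06)]; print('keytop',cv2.minAreaRect((q[:,:2]*1000).astype(np.float32)),q[:,2].mean())
print(read_state()['tool_pos'])
E
```

```text
red [ 0.39537563 -0.56589279] 0.023127996005189715 8.174780549795546 73 [153 185] (397, -567, 104, 22, 8)
red [0.57680815 0.09962887] 0.13728563559557155 1.1711727857790035 327 [309 201] (574, 102, 89, 71, 88)
key 136 [ 0.49553697 -0.43642686  0.08851822] [ 0.50829557 -0.42189648  0.11325777]
keytop ((484.3293151855469, -438.498291015625), (29.847280502319336, 29.744190216064453), 25.73598289489746) 0.11026040041507318
[0.45033616 0.04767317 0.21400191]
```

View pics/fin.png

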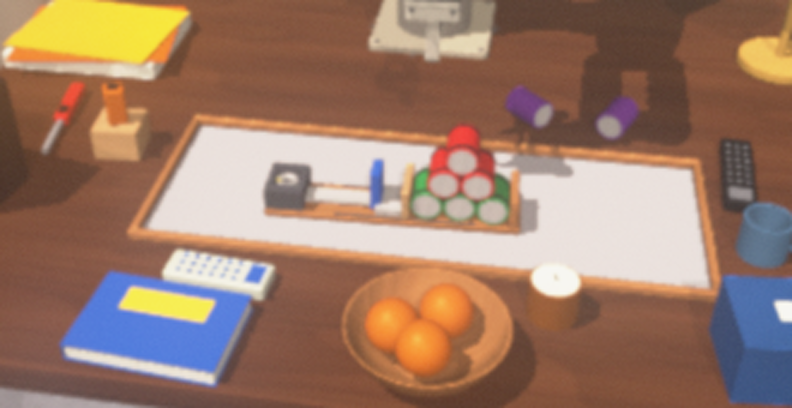

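The scene view shows the full pyramid at (463,165) and the key upright in its stand at (115,105). One last check of the bolt mark from an unobstructed view.

{"name": "move_arm", "arguments": {
  "plan": [
    [0, 0, 0, -1, 0, 0, 80],
    [0, 0, 0, -1, 0, 0, 80],
    [0, 0, 0, -1, 0, 0, 80],
    [0, 0, 0, -1, 0, 0, 80],
    [0, 0, 0, -1, 0.7, 0, 80],
    [0, 0, 0, -1, 0.7, 0, 80],
    [0, 0, 0, -1, 0.7, 0, 80],
    [0, 0, 0, -1, 0.7, 0, 80],
    [0, 0, 0, -1, 0.8, 0, 80],
    [0, 0, 0, -1, 0.8, 0, 80]
  ]
}}

```text
t: 80.35
tool_pos: [0.5725, -0.1983, 0.2131]
orientation: [2.173, 2.268, 0.0]
force: [-0.3, -0.8, 0.4]
opening: 0.0798
gripper_force: 0.0
```

{"name": "move_arm", "arguments": {
  "plan": [
    [0, 0, 0, -1, 0.3, 0, 80],
    [0, 0, 0, -0.8, 0, 0, 80],
    [0, 0, 0, 0, 0, 0, 80],
    [0, 0, 0, 0, 0, 0, 80],
    [0, 0, 0, 0, 0, 0, 80],
    [0, 0, 0, 0, 0, 0, 80],
    [0, 0, 0, 0, 0, 0, 80],
    [0, 0, 0, 0, 0, 0, 80],
    [0, 0, 0, 0, 0, 0, 80],
    [0, 0, 0, 0, 0, 0, 80]
  ]
}}

```text
t: 81.35
tool_pos: [0.5801, -0.2418, 0.2137]
orientation: [2.173, 2.268, 0.0]
force: [-0.3, 0.2, -0.3]
opening: 0.0802
gripper_force: 0.0
```

```bash
python3 - <<'E'
from bolt import *
go(.58,-.24,.2); c=cam('wrist'); P=pts(c)
bolt(c,'bolt5.png')
b=(abs(P[...,2]-.0455)<.0025)&(P[...,1]<-.105)&(P[...,1]>-.19)&(abs(P[...,0]-.582)<.05)
print('block',b.sum(),cv2.minAreaRect((P[b][:,:2]*1000).astype(np.float32)))
E
```

```text
t 81.3 pos [ 0.5801 -0.2418  0.2137] yang 2.5 q6 -0.52 open 0.0802 -> units xyz [0.07 0.   0.55] turn None tilt [ 0. -0. -1.]
yellow 25 [ 0.5841 -0.1579  0.0423] [295. 108.] ((584.0543823242188, -157.69305419921875), 2.980229377746582)
head 593 [ 0.58   -0.1461  0.0414] [291.  95.] ((580.2095336914062, -146.21954345703125), 16.33712387084961)
deep 762 [ 0.58   -0.1452  0.0191] [291.  96.] ((580.07470703125, -145.79539489746094), 25.125181198120117)
block 3094 ((580.116943359375, -145.7745819091797), (70.07052612304688, 56.05015182495117), 2.1710257530212402)
```

View pics/bolt5.png

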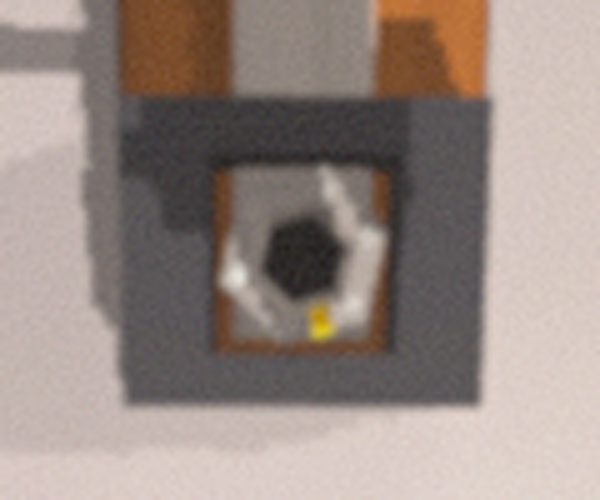

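The crop shows the yellow mark at (320,321) against the head centre at (304,258), about 255° clockwise (4.45 rad). That is above the 4.3 limit, so I'm handing in.

```bash
python3 -c "
from plant import close_job; print(close_job())"
```

```text
the job is handed in; nothing more can be done
None
```

I handed the job in at about 81 s; no verdict came back. The three green tins are clamped in the rack, the bolt mark reads about 4.45 rad (limit 4.3), the three red tins are stacked as a 2+1 pyramid, and the key stands upright in its stand.

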